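# Find a crossbar's balance point and fit its lifting yoke

### The arm

A 6-joint arm with a two-finger parallel gripper is mounted at the origin on the work surface. World frame = base frame: x ahead of the robot, y to its left, z up, the work surface at z = 0. Lengths are in m, angles in rad, forces in N, time in s.
With the tool pointing down it reaches from about 0.225 to 0.875 m from the base axis. Payload 3.4 kg.
Tool frame: the origin (TCP) lies at the very end of the fingers, on their centre line; the grasp point (between the pads) lies env.tcp_to_grasp behind it (env.tcp_to_grasp is the distance from the TCP to the grasp point, in m); z points along the fingers, y is the direction in which the jaws open and shut (so a half turn about z gives the same grasp; the last joint's range is limited). The gripper opens to 85 mm and grips with 20 to 120 N. Pads are 22 mm wide; open, the fingers measure 114 mm over their backs; the gripper's body (76 mm by 85 mm) begins 54 mm behind the grasp point. The pads swing forward as they close: fully open they stand 13 mm farther back than shut.
Start: joints at [-1.326, 0.276, 1.505, -0, 1.361, -0.121], TCP at [0.206, -0.537, 0.193] pointing down, gripper open.
Joint ranges: [-2.89, 2.89], [-0.75, 2.08], [0.22, 2.7], [-1.18, 4.32], [0.11, 2.71], [-2.7, 2.7]. Speed limits (rad/s): [2.57, 2.57, 3.14, 3.14, 3.14, 3.14].

### API

Orientations are given as a unit quaternion [w, x, y, z].
In Python, from cell import env, optics gives the robot as it stands.
- The arm moves only by the tool play_rows, never from a script. Its argument "moves" is a list of rows, each a list of 7 numbers: the finger opening in m, from 0 to 0.0854, then the shift along the tool's x, y, z in m, then the turn, a rotation vector about the tool's x, y, z in degrees. A call has 1 to 5 rows; each row shifts and turns the pose as measured when the row begins, along the tool's axes as they then stand; what a row does not reach is not made up. A row lasts 1/8 s, in which the tool goes at most 62.5 mm and 10.7 degrees, less where a joint would pass 70% of its speed; a pose out of reach is approached as far as the arm can. A call is refused whole if a number of a shift passes 0.0625 or a number of a turn 10.7, either way. A call with a gripper value outside its range is refused whole. The fingers move at their own pace and stop on an object; "force" is the grip in N (left out, the last holds). Time passes only in rows, so rows that do not move let the fingers close. It gives the time, the measured TCP pose, the force and the opening at its end, in the units of the state.
- env.read_state(): the state, without advancing time (a new reading comes with each control period).
- optics.snapshot(name): name is "scene" or "top" or "wrist"; returns a dict with "img" (400x640x3 uint8, blue, green, red), "fx", "fy", "cx", "cy" (pixels), "xyz" and "rotation" of the camera in the world. Camera axes: x right, y down, z forward; pixel columns grow to the right and rows downward; lengths in m; the calibration is good to about 2 mm. A picture is of the moment at which its call begins. There is no depth.
- env.finish_job(): hands the job in, once; it reports no verdict.
The state is a dict: "time": time; "q": joint angles; "qvel": joint speeds; "joint_torque": joint torques, N m; "tool_pos": TCP position; "ee_rot": TCP orientation; "contact_force": force on the tool from outside, world axes, zero at the start; "moment": the same for the moment, N m; "finger_gap": opening from 0.0 (shut) to 1.0 (fully open).
Only numpy, scipy, OpenCV 4.12 (cv2) and the standard library are available. Lean on these libraries where they do the work, as an engineer would, in place of code of your own. Each camera call takes 0.05 s, during which the arm holds its last target.

### The job

First clear the wooden transport chock out from under the balance stand's rocker and put it in the grey tray. The aluminium crossbar has a ballast hidden somewhere inside: next feel where its balance point is and lay the bar lengthwise on the rocker, between the lips, so that it balances level. Then set the steel lifting yoke upright astride the bar directly above the pivot, with the bar still level, and leave the tools and other things lying about where they are.

Things in the scene. Friction and masses are not known exactly. Their poses are not given: they have to be found in the camera images.
- stand: Fixed balance stand. Origin: centre of the underside of its dark steel base plate, 240 (x) x 110 (y) x 12 mm high. On it two cheeks (at y = +-24 mm, 10 mm thick, top at 70 mm) carry the aluminium rocker. Its x axis runs along the rocker; the chock starts on its -x side. Its yaw varies.
- pivot (a point): Centre of the rocker's top face when level, 80 mm above the table, right above the hinge; axes as the stand's. The rocker top is a plate 160 (x) x 62 (y) x 10 mm thick (underside 70 mm above the table) with two lips along x, 10 mm high, 150 mm long, 48 mm apart inside and 60 mm outside, so a bar 38 mm wide lies between them with 5 mm play on each side. It is free to be loaded anywhere along its length.
- rocker (a joint): Tilt of the rocker about the stand's y axis (18 mm below the pivot point), rad, 0 = level, positive = its +x end down; stops at +-0.2. A spring of 1.5 N m/rad holds it level when empty; with the bar on top it tilts about 0.06 rad for every 10 mm that the bar's balance point lies off the pivot.
- bar_mid (a point): Middle (half-way along, across and up) of the aluminium crossbar: a closed rectangular bar 200 long (x) x 38 wide (y) x 50 mm high with black end caps, 0.55 to 0.9 kg. It starts lying on two timber battens 18 mm high (each 22 mm wide, at 60 mm either side of its middle). A ballast is fixed out of sight inside it: the balance point lies on its x axis, up to about 55 mm to either side of the middle, differently each time; it does not shift in use.
- chock_mid (a point): Middle of the block of the wooden chock: block 100 (x) x 36 (y) x 56 mm high standing on the stand's base plate, its inner (+x) part under the rocker's -x arm with about 2 mm play below it; 0.2 kg. Its x axis starts parallel to the stand's x: draw it out along -x by at least 60 mm before lifting.
- chock_grip (a point): Middle of the chock's upright grip tab, 30 x 30 mm and 46 mm high, on top of the block's outer end; 50 mm above and 28 mm to -x of chock_mid. Axes as the chock's.
- yoke_mid (a point): Middle (half-way up, 41 mm above the foot of its legs) of the dark steel lifting yoke, 0.25 kg, standing on the table on its legs: an inverted U, 50 mm long (x), its two legs 48 mm apart inside (along y), 8 mm thick and 28 mm high, a bridge plate 10 mm thick on them and a rounded upright lug 14 mm thick (y), 40 mm wide (x), rising 44 mm above the bridge. It straddles the bar with both x axes parallel, either way round, the bridge lying on the bar's top.
- tray: Fixed open grey tray, 130 (x) x 190 (y) x 35 mm high, walls and floor 4-5 mm. Origin: centre of its underside.
- bottle: Bystander, leave alone: green plastic bottle, 64 mm wide, 190 mm high, loose on the table. Origin: at its underside.
- carton: Bystander, leave alone: cardboard carton 110 x 150 x 70 mm, loose on the table. Origin: at its underside.
- wrench: Bystander, leave alone: steel wrench 170 mm long, loose on the table. Origin: at its underside.
- driver: Bystander, leave alone: screwdriver 190 mm long, loose on the table. Origin: at its underside.
- collar: Bystander, leave alone: dark steel collar 84 mm across, 28 mm high, loose on the table. Origin: at its underside.
- hammer: Bystander, leave alone: hammer 240 mm long, loose on the table. Origin: at its underside.
- plate: Bystander, leave alone: steel plate 100 x 70 x 12 mm, loose on the table. Origin: at its underside.

How it is judged:
On the way, in this order (a step that is already met when the one before it is completed fails the run):
1. the chock lies in the grey tray, let go (x of chock_mid in the frame of tray between -0.065 and 0.065 m and y of chock_mid in the frame of tray between -0.095 and 0.095 m and z of chock_mid in the frame of tray below 0.06 m and linear speed of chock below 0.02 m/s and contact force between chock and the arm below 0.1 N and contact force between chock and the fingers below 0.1 N), for 0.2 s.
2. the bar lies on the rocker, let go, and balances level (value of joint rocker between -0.06 and 0.06 rad and x of bar_mid in the frame of pivot between -0.07 and 0.07 m and y of bar_mid in the frame of pivot between -0.009 and 0.009 m and z of bar_mid in the frame of pivot between 0.018 and 0.033 m and angle between the x axis of bar_mid and the x axis of pivot, either way round below 0.15 rad and linear speed of bar below 0.02 m/s and contact force between bar and the arm below 0.1 N and contact force between bar and the fingers below 0.1 N), for 0.4 s.
At the end, for the whole second after the job is handed in: Chock in the tray; bar along the rocker (9 mm off line and 0.15 rad at most), its middle within 70 mm of the pivot, rocker level within 0.06 rad; yoke seated astride the bar, upright within 0.15 rad, within 15 mm of the pivot along the bar and 13 mm across; all let go and at rest (all of step 1 and all of step 2 and x of yoke_mid in the frame of pivot between -0.015 and 0.015 m and y of yoke_mid in the frame of pivot between -0.013 and 0.013 m and z of yoke_mid in the frame of pivot between 0.055 and 0.071 m and angle between yoke_mid's own z axis and vertical below 0.15 rad and linear speed of yoke below 0.02 m/s and contact force between yoke and the arm below 0.1 N and contact force between yoke and the fingers below 0.1 N and velocity of joint rocker between -0.1 and 0.1 rad/s); the robot touches nothing.
It fails at once if a bystander (bottle, carton, wrench, screwdriver, collar, hammer or loose plate) is shifted by more than 30 mm (distance of any of bottle, carton, wrench, driver, collar, hammer, plate from where it was at the start of the episode above 0.03 m).
It also fails if it takes over 72 s, if anything falls off the work surface, if the arm or the gripper's body presses on something with over 40 N, if the wrist force passes 120 N, or if a joint passes its speed limit or range.

## Working session

There is one attempt and no reset: what is moved stays moved. The work goes in short steps, Python scripts to look and compute and a tool call to move; the robot and the scene stay as the last step left them, time stands still between calls to the robot, and variables do not carry over. Pictures are saved under pics/ and viewed, and the job is handed in when it is done.

Besides the shell and the picture viewer there is one more tool, called after "Call:" in YAML: its name, and indented under it one key for each argument. play_rows: Moves the arm, as the interface text tells. Its arguments: {"type":"object","properties":{"moves":{"type":"array","items":{"type":"array","items":{"type":"number"}}},"force":{"type":"number"}},"required":["moves"]}

```bash
ls; mkdir -p pics
python3 - <<'E'
from cell import env, optics
import cv2
print(env.read_state(), env.tcp_to_grasp)
for n in ["scene","top","wrist"]:
    s=optics.snapshot(n); cv2.imwrite(f"pics/{n}0.png",s["img"]); print(n,{k:v for k,v in s.items() if k!="img"})
E
```

```text
pics
{'time': 0.0, 'q': array([-1.32598355e+00,  2.76630931e-01,  1.50612066e+00,  2.49160661e-05,
        1.36070913e+00, -1.20972218e-01]), 'qvel': array([ 1.05300291e-03,  5.38646541e-05, -5.69765294e-04, -4.02984417e-04,
       -9.73598701e-05,  1.16657994e-03]), 'joint_torque': array([-3.06689772e-04, -4.16777158e+01, -2.45808131e+01, -1.02371271e-04,
        1.09027867e-02,  5.82860949e-06]), 'tool_pos': array([ 0.20554187, -0.53637344,  0.19192426]), 'ee_rot': array([-9.32996397e-04,  9.83321781e-01,  1.81871940e-01, -4.56402710e-05]), 'contact_force': array([-0.8364189 , -0.13378872, -0.38268436]), 'moment': array([-0.02484173,  0.02675237,  0.03476631]), 'finger_gap': 1.0006977621498885} 0.0187
scene {'fx': 383.8729946090984, 'fy': 383.8729946090984, 'cx': 312.30030380003086, 'cy': 200.31866361001642, 'xyz': array([1.20345015, 0.49613352, 1.0940755 ]), 'rotation': array([-0.13737199,  0.39957904,  0.85153064, -0.31042083])}
top {'fx': 391.4542262239614, 'fy': 391.4542262239614, 'cx': 321.45856385759794, 'cy': 204.35358202275015, 'xyz': array([ 0.45027862, -0.03870793,  1.15708389]), 'rotation': array([ 0.03392527, -0.69602424,  0.71595701, -0.04248395])}
wrist {'fx': 294.80469086126425, 'fy': 294.80469086126425, 'cx': 319.7716644444274, 'cy': 199.81721000785646, 'xyz': array([ 0.27904684, -0.50780501,  0.37341379]), 'rotation': array([ 0.12746469,  0.8138344 , -0.5599819 , -0.08858103])}
```

View pics/top0.png

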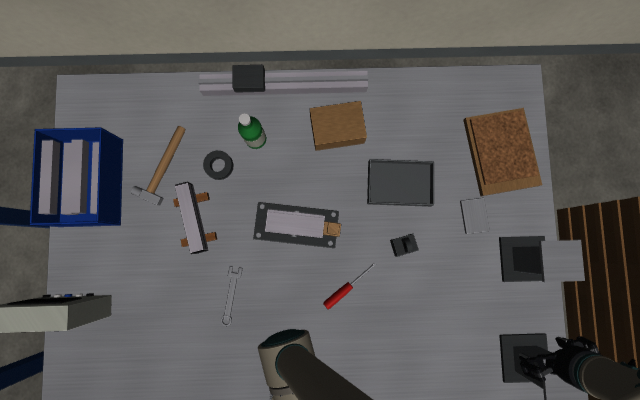

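View pics/scene0.png

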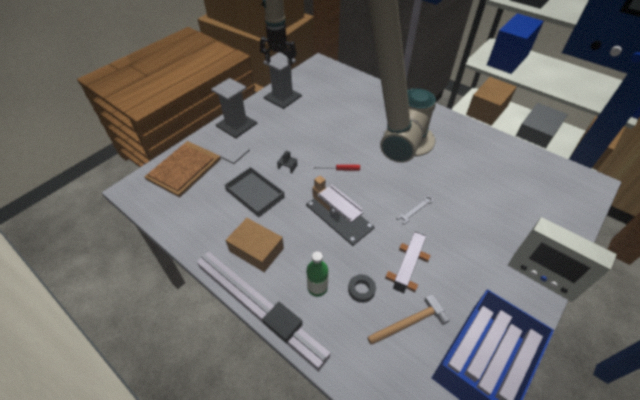

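View pics/wrist0.png

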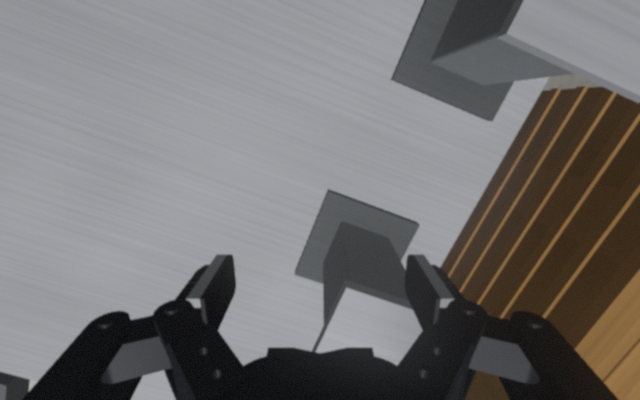

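```bash
cat > h.py <<'E'
import numpy as np, cv2
from scipy.spatial.transform import Rotation as R
def Rq(q): return R.from_quat([q[1],q[2],q[3],q[0]]).as_matrix()
def px2w(s,u,v,z):
    M=Rq(s["rotation"]); d=M@np.array([(u-s["cx"])/s["fx"],(v-s["cy"])/s["fy"],1.]); c=np.array(s["xyz"])
    return c+d*(z-c[2])/d[2]
def w2px(s,p):
    M=Rq(s["rotation"]); c=M.T@(np.asarray(p)-s["xyz"]); return np.array([s["fx"]*c[0]/c[2]+s["cx"],s["fy"]*c[1]/c[2]+s["cy"]])
def crop(img,x0,y0,x1,y1,k,fn):
    cv2.imwrite(fn,cv2.resize(img[y0:y1,x0:x1],None,fx=k,fy=k,interpolation=cv2.INTER_CUBIC))
TOP={'fx': 391.4542262239614, 'fy': 391.4542262239614, 'cx': 321.45856385759794, 'cy': 204.35358202275015, 'xyz':np.array([ 0.45027862, -0.03870793,  1.15708389]), 'rotation':np.array([ 0.03392527, -0.69602424,  0.71595701, -0.04248395])}
SC={'fx': 383.8729946090984, 'fy': 383.8729946090984, 'cx': 312.30030380003086, 'cy': 200.31866361001642, 'xyz':np.array([1.20345015, 0.49613352, 1.0940755 ]), 'rotation':np.array([-0.13737199,  0.39957904,  0.85153064, -0.31042083])}
E
python3 - <<'E'
from h import *
im=cv2.imread('pics/top0.png')
print(w2px(TOP,[0,0,0]),w2px(SC,[0,0,0]))
crop(im,240,190,440,320,4,'pics/t_stand.png')
crop(im,160,170,260,260,6,'pics/t_bar.png')
crop(im,350,150,450,260,5,'pics/t_tray.png')
E
```

```text
[307.97076583 408.24286496] [408.68969785 139.10572   ]
```

View pics/t_stand.png

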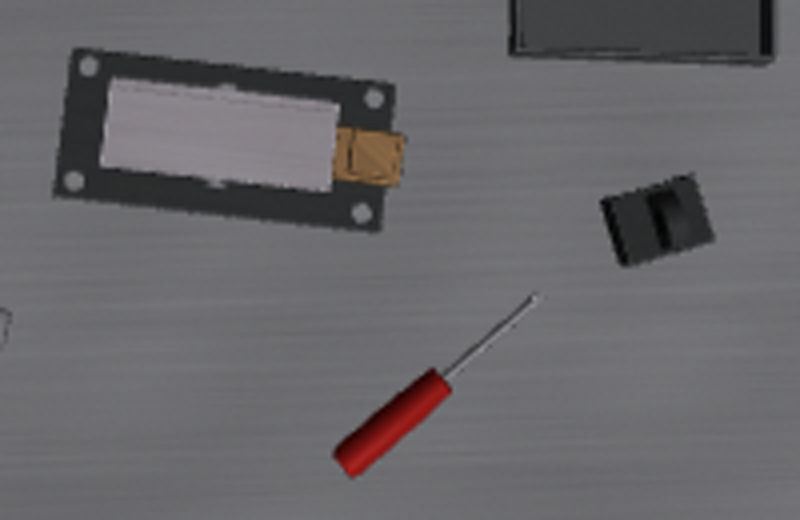

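View pics/t_bar.png

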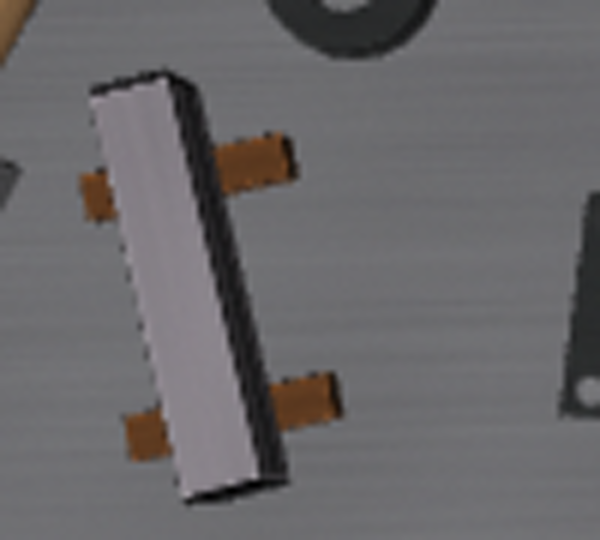

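View pics/t_tray.png

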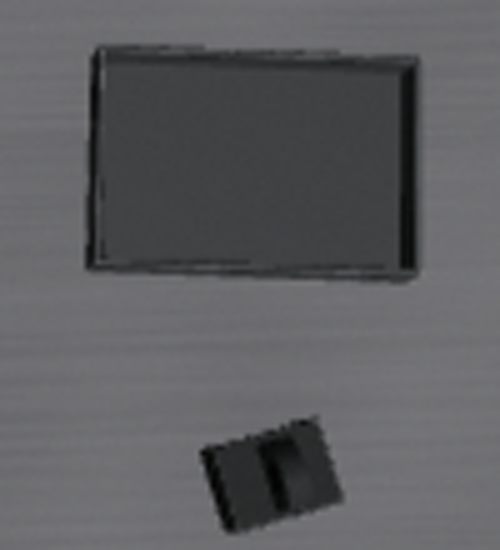

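Run:
```python
from h import *
def C(pts,k,o,z): return np.array([px2w(TOP,a/k+o[0],b/k+o[1],z)[:2] for a,b in pts])
def rep(n,c):
    m=c.mean(0); e=[np.linalg.norm(c[i]-c[(i+1)%4]) for i in range(4)]
    an=[np.degrees(np.arctan2(*(c[i]-c[(i+1)%4])[::-1])) for i in range(4)]
    print(n,m.round(4),np.round(e,4),np.round(an,1))
rep('base',C([(75,48),(395,85),(380,232),(55,196)],4,(240,190),.012))
rep('rock',C([(108,78),(340,103),(332,192),(100,166)],4,(240,190),.09))
rep('bolts',C([(89,66),(374,98),(362,213),(74,181)],4,(240,190),.012))
rep('grip',C([(350,128),(405,134),(400,187),(347,181)],4,(240,190),.137))
rep('bar',C([(90,92),(168,72),(260,483),(183,500)],6,(160,170),.068))
rep('tray',C([(97,46),(420,57),(415,283),(87,269)],5,(350,150),.035))
rep('yokebr',C([(600,200),(690,175),(714,240),(625,267)],4,(240,190),.038))
```

```text
base [0.5158 0.0201] [0.2367 0.1079 0.2378 0.1091] [ 81.8  -7.7 -97.9 171.7]
rock [0.515  0.0203] [0.1595 0.0609 0.1586 0.0602] [ 82.2  -6.8 -98.  174. ]
bolts [0.5162 0.0212] [0.2105 0.0845 0.211  0.0847] [ 82.   -7.8 -98.  171.9]
grip [ 0.4944 -0.0831] [0.0361 0.0346 0.0347 0.0345] [ 82.2  -7.3 -98.1 175. ]
bar [0.5418 0.315 ] [0.0372 0.1971 0.0358 0.1956] [ 103.2   12.8  -79.2 -166.8]
tray [ 0.629 -0.287] [0.1894 0.1332 0.1899 0.1314] [ 86.5  -4.7 -94.  175.1]
yokebr [ 0.4482 -0.2867] [0.0672 0.0488 0.0667 0.0503] [ 103.7   17.4  -75.1 -162. ]
```

```bash
cat >> h.py <<'E'
def yawof(q):
    M=Rq(q); return np.degrees(np.arctan2(M[1,0],M[0,0]))
def plan(p,yaw,n=None,st=None):
    "rows from the present pose to p with tool x at yaw (deg), tool down"
    from cell import env
    s=st or env.read_state(); M=Rq(s["ee_rot"]); p0=np.array(s["tool_pos"])
    a=np.radians(yaw); T=np.array([[np.cos(a),np.sin(a),0],[np.sin(a),-np.cos(a),0],[0,0,-1.]])
    rv=R.from_matrix(M.T@T).as_rotvec(degrees=True); d=np.asarray(p)-p0
    n=n or max(1,int(np.ceil(max(np.linalg.norm(d)/.058,np.linalg.norm(rv)/10))))
    print('at',p0.round(4),'yaw',round(yawof(s["ee_rot"]),1),'dist',np.linalg.norm(d).round(4),'turn',rv.round(1),'n',n)
    for i in range(n):
        Mi=M@R.from_rotvec(rv*i/n,degrees=True).as_matrix()
        print('  ',[*(Mi.T@d/n).round(4)],[*(rv/n).round(2)])
def st():
    from cell import env
    s=env.read_state(); print('t',round(s['time'],2),'p',s['tool_pos'].round(4),'yaw',round(yawof(s['ee_rot']),2),'F',s['contact_force'].round(2),'M',s['moment'].round(3),'gap',round(s['finger_gap'],3)); return s
def snap(n,fn):
    from cell import optics
    import pickle
    s=optics.snapshot(n); cv2.imwrite(f'pics/{fn}.png',s['img']); pickle.dump(s,open(f'{fn}.pkl','wb')); return s
E
python3 - <<'E'
from h import *
plan([.47,-.16,.25],82)
E
```

```text
at [ 0.2056 -0.5365  0.1922] yaw 21.0 dist 0.4637 turn [ -0.1  -0.1 -61. ] n 8
   [np.float64(0.0477), np.float64(-0.0321), np.float64(-0.0072)] [np.float64(-0.01), np.float64(-0.01), np.float64(-7.63)]
   [np.float64(0.0515), np.float64(-0.0255), np.float64(-0.0072)] [np.float64(-0.01), np.float64(-0.01), np.float64(-7.63)]
   [np.float64(0.0545), np.float64(-0.0184), np.float64(-0.0072)] [np.float64(-0.01), np.float64(-0.01), np.float64(-7.63)]
   [np.float64(0.0564), np.float64(-0.0111), np.float64(-0.0072)] [np.float64(-0.01), np.float64(-0.01), np.float64(-7.63)]
   [np.float64(0.0574), np.float64(-0.0035), np.float64(-0.0072)] [np.float64(-0.01), np.float64(-0.01), np.float64(-7.63)]
   [np.float64(0.0574), np.float64(0.0042), np.float64(-0.0072)] [np.float64(-0.01), np.float64(-0.01), np.float64(-7.63)]
   [np.float64(0.0563), np.float64(0.0118), np.float64(-0.0072)] [np.float64(-0.01), np.float64(-0.01), np.float64(-7.63)]
   [np.float64(0.0542), np.float64(0.0192), np.float64(-0.0072)] [np.float64(-0.01), np.float64(-0.01), np.float64(-7.63)]
```

Call:
play_rows:
  moves:
    - [0.085,0.048,-0.032,-0.012,0,0,-7.6]
    - [0.085,0.052,-0.026,-0.012,0,0,-7.6]
    - [0.085,0.054,-0.018,-0.008,0,0,-7.6]
    - [0.085,0.056,-0.011,-0.007,0,0,-7.6]
    - [0.085,0.057,-0.004,-0.007,0,0,-7.6]

```text
time: 0.78
tool_pos: [0.3713, -0.2974, 0.2369]
ee_rot: [-0.002, 0.867, 0.498, 0.001]
contact_force: [0.3, -0.6, 0.3]
finger_gap: 0.997
```

Run:
```python
from h import *
plan([.47,-.16,.25],82)
```

```text
at [ 0.3713 -0.2974  0.2369] yaw 59.7 dist 0.1697 turn [ -0.1  -0.2 -22.3] n 3
   [np.float64(0.0562), np.float64(0.0053), np.float64(-0.0042)] [np.float64(-0.04), np.float64(-0.07), np.float64(-7.43)]
   [np.float64(0.055), np.float64(0.0125), np.float64(-0.0043)] [np.float64(-0.04), np.float64(-0.07), np.float64(-7.43)]
   [np.float64(0.0529), np.float64(0.0195), np.float64(-0.0043)] [np.float64(-0.04), np.float64(-0.07), np.float64(-7.43)]
```

Call:
play_rows:
  moves:
    - [0.085,0.056,0.005,-0.004,0,0,-7.4]
    - [0.085,0.055,0.0125,-0.004,0,0,-7.4]
    - [0.085,0.053,0.0195,-0.004,0,0,-7.4]
    - [0.085,0,0,0,0,0,0]

```text
time: 1.27
tool_pos: [0.4731, -0.1511, 0.2499]
ee_rot: [-0.001, 0.749, 0.663, 0.002]
contact_force: [-0.3, -0.5, 0.1]
finger_gap: 0.998
```

Run:
```python
from h import *
st(); snap('wrist','w1')
```

```text
t 1.27 p [ 0.4731 -0.1511  0.2499] yaw 82.99 F [-0.34 -0.54  0.1 ] M [-0.006 -0.     0.01 ] gap 0.998
```

View pics/w1.png

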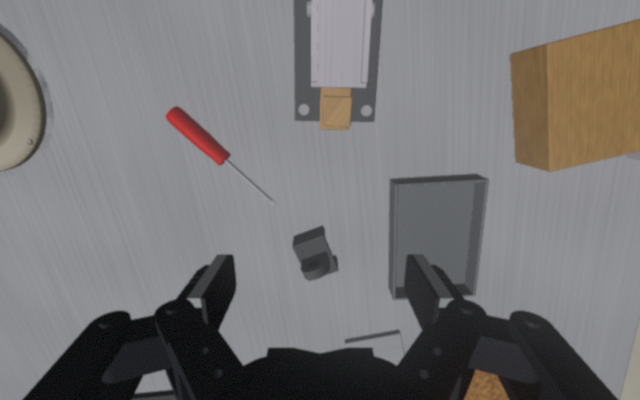

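Run:
```python
from h import *
im=cv2.imread('pics/w1.png'); crop(im,280,70,400,140,6,'pics/w1c.png'); crop(im,270,200,370,300,5,'pics/w1y.png')
```

```text
(no output)
```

View pics/w1c.png

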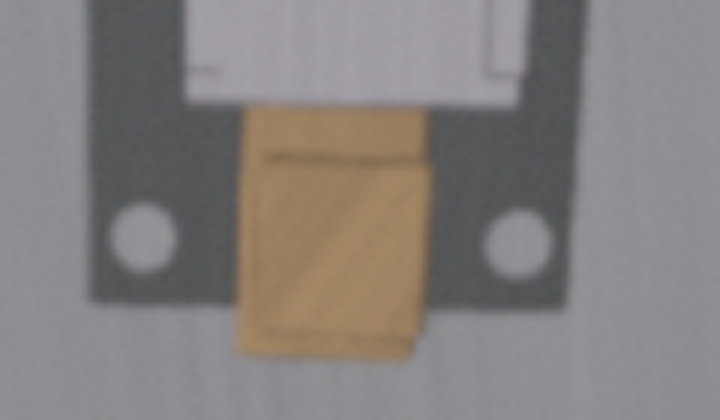

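View pics/w1y.png

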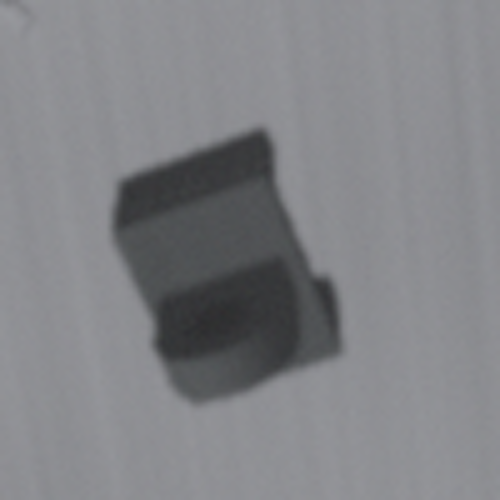

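Run:
```python
from h import *
import pickle
s=pickle.load(open('w1.pkl','rb'))
def C(pts,k,o,z): return np.array([px2w(s,a/k+o[0],b/k+o[1],z)[:2] for a,b in pts])
g=C([(265,160),(432,165),(418,338),(262,335)],6,(280,70),.113); print(g.mean(0),[np.linalg.norm(g[i]-g[i-1]).round(4) for i in range(4)])
b=C([(240,352),(412,358)],6,(280,70),.068);print(b,np.linalg.norm(b[0]-b[1]),b.mean(0))
bo=C([(143,238),(519,243)],6,(280,70),.012);print(bo,np.linalg.norm(bo[0]-bo[1]),bo.mean(0), (C([(89,66),(374,98),(362,213),(74,181)],4,(240,190),.012) if 0 else ''))
# plate end z=.08
e=C([(185,103),(518,106)],6,(280,70),.08);print(e,np.linalg.norm(e[0]-e[1]),e.mean(0))
# yoke: bridge top face z .038 : near (118,228),(272,178),(340,350)
y=C([(118,228),(272,178),(340,350)],5,(270,200),.038);print(y,np.linalg.norm(y[0]-y[1]),np.linalg.norm(y[1]-y[2]),(y[0]+y[2])/2)
plan([.4935,-.083,.25],82)
```

```text
[ 0.50014711 -0.08084883] [np.float64(0.0289), np.float64(0.0284), np.float64(0.0287), np.float64(0.0273)]
[[ 0.47985734 -0.0987091 ]
 [ 0.51394924 -0.10410505]] 0.03451628133847497 [ 0.49690329 -0.10140708]
[[ 0.46066967 -0.07492352]
 [ 0.54525827 -0.08647318]] 0.08537344328628974 [ 0.50296397 -0.08069835] 
[[ 0.4753225  -0.05181231]
 [ 0.53676265 -0.05993211]] 0.06197436802575144 [ 0.50604257 -0.05587221]
[[ 0.42045874 -0.26269625]
 [ 0.46739815 -0.25230064]
 [ 0.48114291 -0.31132142]] 0.0480767849225663 0.060600088864305415 [ 0.45080082 -0.28700883]
at [ 0.472  -0.1528  0.2497] yaw 82.8 dist 0.073 turn [-0.1 -0.2  0.8] n 2
   [np.float64(0.036), np.float64(0.0063), np.float64(-0.0)] [np.float64(-0.03), np.float64(-0.1), np.float64(0.42)]
   [np.float64(0.036), np.float64(0.006), np.float64(-0.0001)] [np.float64(-0.03), np.float64(-0.1), np.float64(0.42)]
```

Call:
play_rows:
  moves:
    - [0.085,0.037,0.009,0.03,0,-0.2,0.4]
    - [0.085,0.037,0.009,0.03,0,-0.2,0.4]
    - [0.085,0,0,0.03,0,0,0]
    - [0.085,0,0,0.03,0,0,0]
    - [0.085,0,0,0,0,0,0]

```text
time: 1.95
tool_pos: [0.4973, -0.0874, 0.126]
ee_rot: [0.002, 0.758, 0.652, -0.004]
contact_force: [-0.3, 0.9, 0.0]
finger_gap: 0.998
```

Run:
```python
from h import *
st(); plan([.4995,-.082,.074],82)
```

```text
t 1.95 p [ 0.4973 -0.0874  0.126 ] yaw 81.36 F [-0.32  0.92  0.02] M [-0.017  0.001 -0.065] gap 0.998
at [ 0.4973 -0.0874  0.126 ] yaw 81.4 dist 0.0523 turn [-0.1  0.5 -0.6] n 1
   [np.float64(0.0061), np.float64(0.0015), np.float64(0.0519)] [np.float64(-0.13), np.float64(0.5), np.float64(-0.64)]
```

Call:
play_rows:
  moves:
    - [0.085,0.003,0.0005,0.025,0,0.3,-0.3]
    - [0.085,0.003,0.001,0.025,0,0.2,-0.3]
    - [0.085,0,0,0.002,0,0,0]
    - [0.085,0,0,0,0,0,0]

```text
time: 2.45
tool_pos: [0.5025, -0.0877, 0.0781]
ee_rot: [0.003, 0.757, 0.653, 0.001]
contact_force: [0.4, -0.2, 0.1]
finger_gap: 0.993
```

Run:
```python
from h import *
st(); plan([.4995,-.082,.074],82); snap('wrist','w2')
```

```text
t 2.45 p [ 0.5025 -0.0877  0.0781] yaw 81.58 F [ 0.45 -0.19  0.06] M [ 0.002  0.05  -0.002] gap 0.993
at [ 0.5025 -0.0877  0.0781] yaw 81.6 dist 0.0076 turn [ 0.4  0.2 -0.4] n 1
   [np.float64(0.0052), np.float64(-0.0038), np.float64(0.0041)] [np.float64(0.35), np.float64(0.18), np.float64(-0.42)]
```

View pics/w2.png

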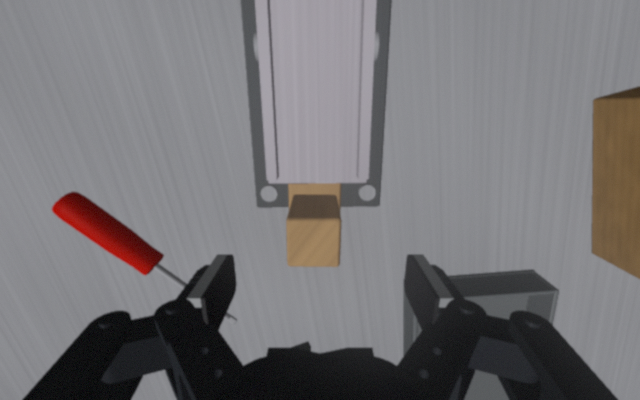

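Run:
```python
from h import *
import pickle
s=pickle.load(open('w2.pkl','rb'))
x=st(); x=st()
M=Rq(x['ee_rot']); p=x['tool_pos']
for o in (0,.0187): print(w2px(s,p-M[:,2]*o))
for z,pts in ((.113,[(288,221),(340,221),(340,266),(288,266)]),):
    c=np.array([px2w(s,*q,z) for q in pts]);print(c.mean(0),np.linalg.norm(c[0]-c[1]),np.linalg.norm(c[1]-c[2]))
# camera rel tool
print(M.T@(s['xyz']-p), M.T@Rq(s['rotation']))
```

```text
t 2.5 p [ 0.5026 -0.0876  0.0782] yaw 81.59 F [ 0.21 -0.42 -0.26] M [ 0.037  0.044 -0.058] gap 0.996
t 2.5 p [ 0.5026 -0.0876  0.0782] yaw 81.59 F [ 0.21 -0.42 -0.26] M [ 0.037  0.044 -0.058] gap 0.996
[320.04014387 229.59463571]
[320.05451926 241.9989563 ]
[ 0.50004292 -0.08046538  0.113     ] 0.02777102293796588 0.027297867064822214
[ 7.93335690e-02 -4.67996672e-05 -1.81284189e-01] [[-7.56598000e-04 -9.51768923e-01 -3.06814838e-01]
 [ 9.99999634e-01 -5.97442475e-04 -6.12651407e-04]
 [ 3.99798354e-04 -3.06815190e-01  9.51769026e-01]]
```

Call:
play_rows:
  moves:
    - [0.085,0.006,-0.0035,0.004,0,0,-0.3]
    - [0.025,0,0,0,0,0,0]
    - [0.025,0,0,0,0,0,0]
    - [0.025,0,0,0,0,0,0]
    - [0.025,0,0,0,0,0,0]
  force: 60

```text
time: 3.12
tool_pos: [0.5013, -0.0812, 0.0764]
ee_rot: [0.005, 0.755, 0.655, 0.002]
contact_force: [0.8, -0.0, 0.1]
finger_gap: 0.287
```

Run:
```python
from h import *
st(); snap('wrist','w3')
plan([.4995-.139*.1,-.082-.1,.077],82)
```

```text
t 3.12 p [ 0.5013 -0.0812  0.0764] yaw 81.91 F [ 0.78 -0.05  0.13] M [ 0.03  -0.008  0.001] gap 0.287
at [ 0.5012 -0.0812  0.0764] yaw 81.9 dist 0.102 turn [ 0.6  0.2 -0.1] n 2
   [np.float64(-0.051), np.float64(-0.0006), np.float64(-0.0001)] [np.float64(0.31), np.float64(0.12), np.float64(-0.04)]
   [np.float64(-0.051), np.float64(-0.0007), np.float64(-0.0002)] [np.float64(0.31), np.float64(0.12), np.float64(-0.04)]
```

View pics/w3.png

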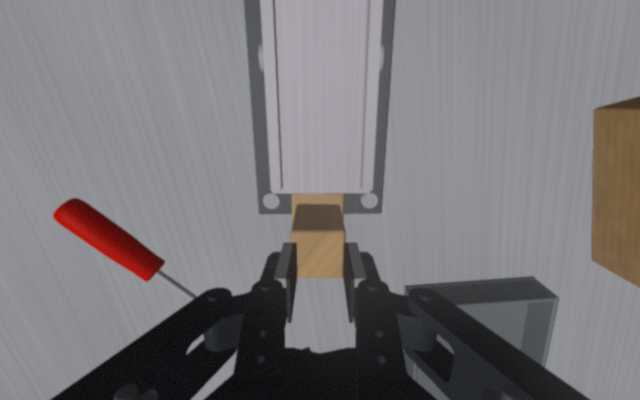

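Call:
play_rows:
  moves:
    - [0.0,0,0,0,0,0,0]
    - [0.0,0,0,0,0,0,0]
  force: 60

```text
time: 3.42
tool_pos: [0.5012, -0.0813, 0.0763]
ee_rot: [0.005, 0.755, 0.655, 0.002]
contact_force: [0.6, -0.9, -0.9]
finger_gap: 0.002
```

Run:
```python
from h import *
st(); snap('wrist','w4'); snap('scene','s4'); im=cv2.imread('pics/s4.png'); crop(im,260,130,420,260,5,'pics/s4c.png')
```

```text
t 3.42 p [ 0.5012 -0.0813  0.0763] yaw 81.91 F [ 0.6  -0.91 -0.88] M [-0.058 -0.02  -0.055] gap 0.002
```

View pics/w4.png

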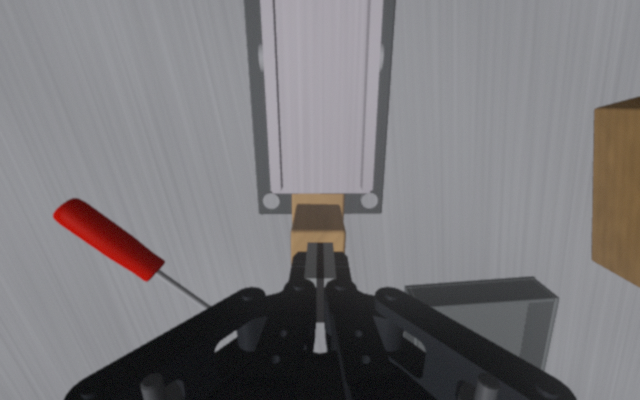

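View pics/s4c.png

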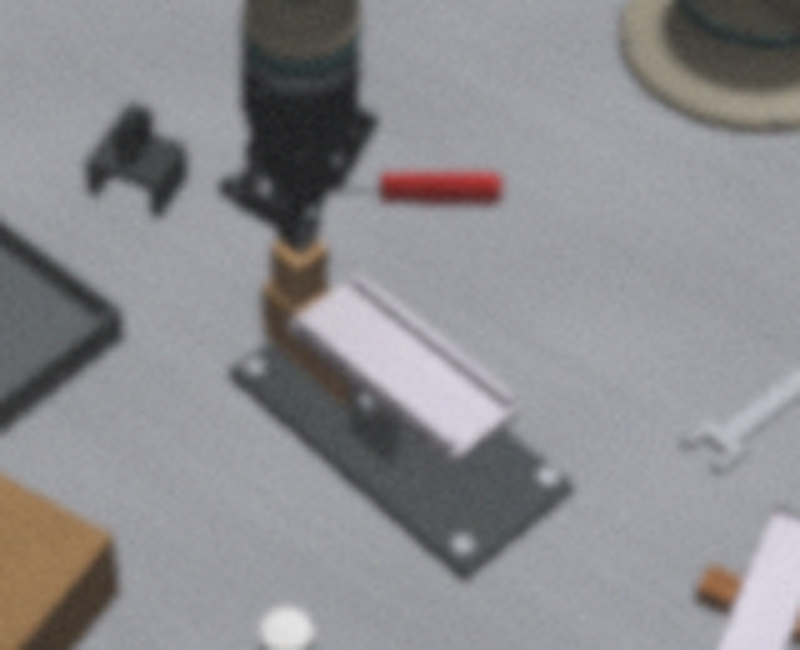

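```bash
python3 - <<'E'
from h import *
import pickle
s=pickle.load(open('s4.pkl','rb')); x=st(); p=x['tool_pos']
for dz in (0,.0187,.037,.06): print(dz,(w2px(s,p+[0,0,dz])-[260,130])*5)
for uv in [(300,270),(275,243),(326,245),(302,238)]:
    print(px2w(s,uv[0]/5+260,uv[1]/5+130,.113))
for uv in [(237,372),(465,577),(573,487)]: print(px2w(s,uv[0]/5+260,uv[1]/5+130,.012))
a=np.radians(82); X=np.array([np.cos(a),np.sin(a),0]);Y=np.array([-np.sin(a),np.cos(a),0])
P=np.array([.5165,.022,0])
for q in [(-.12,-.055,.012),(.12,-.055,.012),(.12,.055,.012)]: w=P+X*q[0]+Y*q[1]; w[2]=q[2]; print('pred',w,(w2px(s,w)-[260,130])*5)
E
python3 -c "
import cv2
i=cv2.imread('pics/s4.png')[155:205,295:345]
cv2.imwrite('pics/s4d.png',cv2.resize(i,None,fx=12,fy=12,interpolation=cv2.INTER_CUBIC))"
```

```text
t 3.52 p [ 0.5013 -0.0813  0.0763] yaw 81.91 F [0.21 1.16 0.4 ] M [-0.017  0.019  0.045] gap -0.001
0 [294.83084854 281.36620413]
0.0187 [294.81064101 263.63255264]
0.037 [294.79044398 245.90812455]
0.06 [294.76444736 223.09410349]
[ 0.51623156 -0.06432132  0.113     ]
[ 0.50764651 -0.09384582  0.113     ]
[ 0.48664366 -0.06515389  0.113     ]
[ 0.49205562 -0.08229253  0.113     ]
[ 0.55168627 -0.09425766  0.012     ]
[0.58914047 0.13750914 0.012     ]
[0.4823307  0.15148619 0.012     ]
pred [ 0.55426397 -0.10448669  0.012     ] [224.01598513 367.20670262]
pred [0.58766552 0.13317765 0.012     ] [461.05139458 572.07554146]
pred [0.47873603 0.14848669 0.012     ] [572.31908949 481.48600257]
```

View pics/s4d.png

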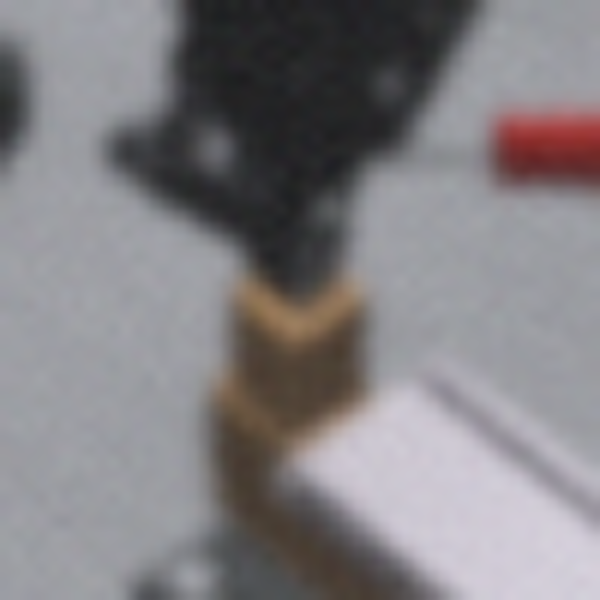

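Call:
play_rows:
  moves:
    - [0.0,0,0,-0.006,0,0,0]
    - [0.0,0,0,0,0,0,0]

```text
time: 3.78
tool_pos: [0.5013, -0.0813, 0.0828]
ee_rot: [0.005, 0.755, 0.655, 0.002]
contact_force: [0.5, -0.2, 0.3]
finger_gap: 0.004
```

Run:
```python
from h import *
st(); snap('scene','s5'); im=cv2.imread('pics/s5.png'); crop(im,295,140,345,205,9,'pics/s5c.png')
```

```text
t 3.77 p [ 0.5013 -0.0813  0.0828] yaw 81.9 F [ 0.55 -0.17  0.29] M [-0.086  0.017  0.064] gap 0.004
```

View pics/s5c.png

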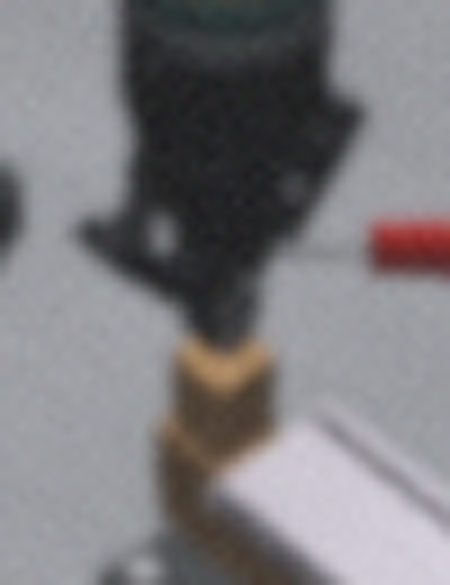

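Call:
play_rows:
  moves:
    - [0.0,0,0,0.004,0,0,0]
    - [0.0,0,0,0.004,0,0,0]

```text
time: 4.08
tool_pos: [0.5012, -0.0813, 0.0744]
ee_rot: [0.005, 0.755, 0.655, 0.002]
contact_force: [-3.8, 0.7, 33.3]
finger_gap: 0.002
```

Call:
play_rows:
  moves:
    - [0.0,0,0,0.003,0,0,0]

```text
time: 4.2
tool_pos: [0.5031, -0.082, 0.0745]
ee_rot: [0.007, 0.755, 0.655, 0.003]
contact_force: [-6.4, 1.3, 36.4]
finger_gap: -0.001
```

Call:
play_rows:
  moves:
    - [0.0,0,0,0.003,0,0,0]

```text
time: 4.32
tool_pos: [0.5051, -0.0825, 0.0749]
ee_rot: [0.009, 0.755, 0.655, 0.004]
contact_force: [-3.3, 2.1, 21.7]
finger_gap: -0.001
```

Call:
play_rows:
  moves:
    - [0.0,0,0,-0.03,0,0,0]
    - [0.085,-0.001,-0.004,-0.02,-0.6,0,0]
    - [0.085,0,0,0,0,0,0]
    - [0.085,0,0,0,0,0,0]
    - [0.085,0,0,0,0,0,0]

```text
time: 4.95
tool_pos: [0.498, -0.0821, 0.1241]
ee_rot: [0.012, 0.755, 0.655, 0.007]
contact_force: [-1.3, -1.1, -0.4]
finger_gap: 0.845
```

Run:
```python
from h import *
x=st(); plan([.5,-.082,.04],82); snap('wrist','w6');print(x['ee_rot'])
```

```text
t 4.95 p [ 0.498  -0.0821  0.1241] yaw 81.91 F [-1.27 -1.06 -0.37] M [-0.02  -0.003 -0.019] gap 0.845
at [ 0.498  -0.0821  0.1241] yaw 81.9 dist 0.0842 turn [ 1.6  0.3 -0.1] n 2
   [np.float64(0.0004), np.float64(-0.0002), np.float64(0.0421)] [np.float64(0.79), np.float64(0.15), np.float64(-0.04)]
   [np.float64(0.0003), np.float64(0.0004), np.float64(0.0421)] [np.float64(0.79), np.float64(0.15), np.float64(-0.04)]
[0.01203398 0.75514648 0.65540715 0.00710194]
```

View pics/w6.png

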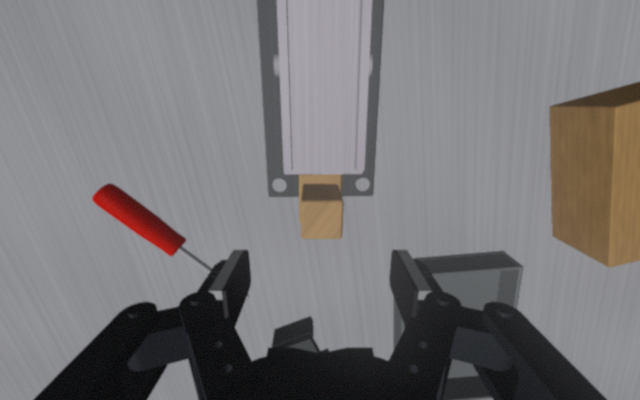

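Call:
play_rows:
  moves:
    - [0.085,0,0,0.026,0.8,0.1,0]
    - [0.085,0,0,0.03,0.8,0.1,0]
    - [0.085,0,0,0.02,0,0,0]
    - [0.085,0,0,0,0,0,0]

```text
time: 5.5
tool_pos: [0.4982, -0.0822, 0.0438]
ee_rot: [-0.002, 0.755, 0.655, -0.002]
contact_force: [0.3, 1.0, 0.1]
finger_gap: 0.991
```

Run:
```python
from h import *
x=st(); plan([.5,-.082,.038],82); snap('wrist','w7')
```

```text
t 5.5 p [ 0.4982 -0.0822  0.0438] yaw 81.91 F [0.28 0.97 0.11] M [-0.02   0.007 -0.035] gap 0.991
at [ 0.4982 -0.0822  0.0438] yaw 81.9 dist 0.0061 turn [-0.3  0.  -0.1] n 1
   [np.float64(0.0004), np.float64(0.0018), np.float64(0.0058)] [np.float64(-0.29), np.float64(0.05), np.float64(-0.09)]
```

View pics/w7.png

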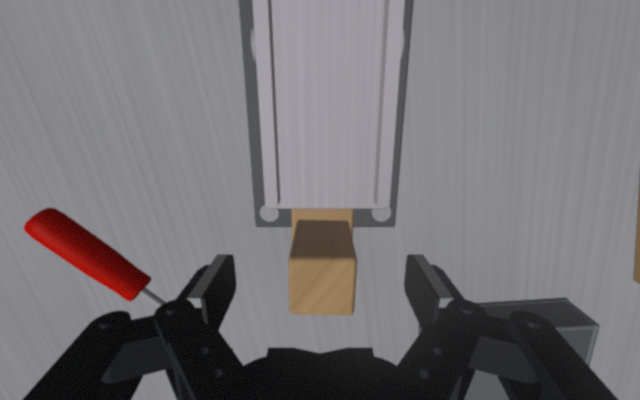

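Call:
play_rows:
  moves:
    - [0.085,0,0.001,0.005,0,0,0]
    - [0.0,0,0,0,0,0,0]
    - [0.0,0,0,0,0,0,0]
    - [0.0,0,0,0,0,0,0]
    - [0.0,0,0,0,0,0,0]
  force: 50

```text
time: 6.18
tool_pos: [0.502, -0.0831, 0.0418]
ee_rot: [0.001, 0.755, 0.655, -0.0]
contact_force: [-0.8, -0.2, -1.3]
finger_gap: 0.347
```

Run:
```python
from h import *
x=st(); plan([.5-.139*.1,-.082-.099,.038],82); snap('wrist','w8')
```

```text
t 6.17 p [ 0.502  -0.0831  0.0418] yaw 81.91 F [-0.83 -0.2  -1.3 ] M [-0.03  -0.061 -0.002] gap 0.347
at [ 0.502  -0.0831  0.0418] yaw 81.9 dist 0.0993 turn [ 0.1  0.1 -0.1] n 2
   [np.float64(-0.0496), np.float64(-0.001), np.float64(0.002)] [np.float64(0.05), np.float64(0.05), np.float64(-0.04)]
   [np.float64(-0.0496), np.float64(-0.001), np.float64(0.002)] [np.float64(0.05), np.float64(0.05), np.float64(-0.04)]
```

View pics/w8.png

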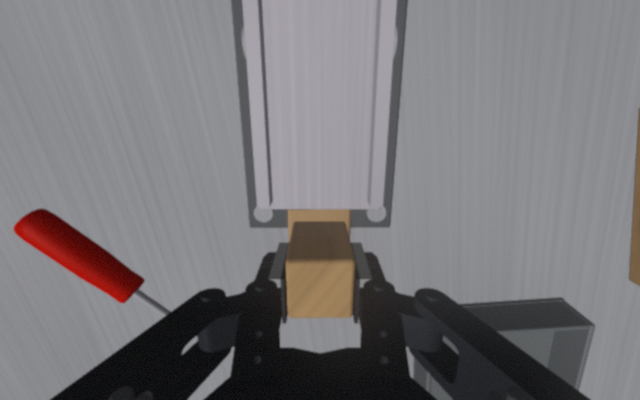

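Call:
play_rows:
  moves:
    - [0.0,-0.03,0,0,0,0,0]
    - [0.0,-0.03,0,0,0,0,0]
    - [0.0,-0.03,0,0,0,0,0]
    - [0.0,0,0,0,0,0,0]

```text
time: 6.72
tool_pos: [0.489, -0.174, 0.0416]
ee_rot: [0.001, 0.755, 0.656, -0.0]
contact_force: [-0.4, -4.8, 0.8]
finger_gap: 0.345
```

Run:
```python
from h import *
x=st();  snap('wrist','w9')
```

```text
t 6.72 p [ 0.489  -0.174   0.0416] yaw 82.03 F [-0.42 -4.75  0.78] M [-0.898 -0.056 -0.04 ] gap 0.345
```

View pics/w9.png

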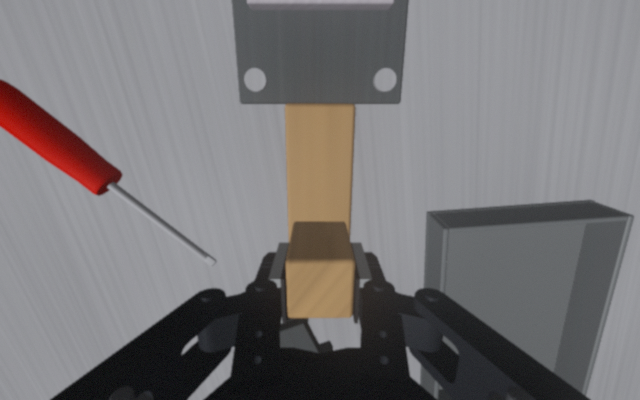

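Call:
play_rows:
  moves:
    - [0.0,0,0,-0.04,0,0,0]
    - [0.0,0,0,-0.04,0,0,0]
    - [0.0,0,0,0,0,0,0]

```text
time: 7.15
tool_pos: [0.4877, -0.1697, 0.1222]
ee_rot: [-0.002, 0.754, 0.657, -0.0]
contact_force: [-0.4, 0.4, -1.7]
finger_gap: 0.342
```

Run:
```python
from h import *
x=st(); plan([.626,-.315,.12],86)
```

```text
t 7.15 p [ 0.4877 -0.1697  0.1222] yaw 82.15 F [-0.39  0.35 -1.72] M [-0.119 -0.013 -0.032] gap 0.342
at [ 0.4877 -0.1697  0.1222] yaw 82.1 dist 0.2006 turn [-0.1 -0.1 -3.9] n 4
   [np.float64(-0.0313), np.float64(0.0392), np.float64(0.0004)] [np.float64(-0.04), np.float64(-0.02), np.float64(-0.96)]
   [np.float64(-0.0319), np.float64(0.0387), np.float64(0.0004)] [np.float64(-0.04), np.float64(-0.02), np.float64(-0.96)]
   [np.float64(-0.0326), np.float64(0.0381), np.float64(0.0005)] [np.float64(-0.04), np.float64(-0.02), np.float64(-0.96)]
   [np.float64(-0.0332), np.float64(0.0376), np.float64(0.0005)] [np.float64(-0.04), np.float64(-0.02), np.float64(-0.96)]
```

Call:
play_rows:
  moves:
    - [0.0,-0.032,0.039,0,0,0,-1]
    - [0.0,-0.032,0.039,0,0,0,-1]
    - [0.0,-0.033,0.038,0,0,0,-1]
    - [0.0,-0.033,0.038,0,0,0,-1]
    - [0.0,0,0,0,0,0,0]

```text
time: 7.78
tool_pos: [0.6258, -0.31, 0.1108]
ee_rot: [-0.01, 0.728, 0.686, -0.001]
contact_force: [-0.1, 0.1, -2.5]
finger_gap: 0.344
```

Run:
```python
from h import *
x=st(); snap('top','t2');snap('wrist','w10'); plan([.626,-.315,.037],86); im=cv2.imread('pics/t2.png');crop(im,330,130,460,270,4,'pics/t2c.png')
```

```text
t 7.78 p [ 0.6258 -0.31    0.1108] yaw 86.58 F [-0.08  0.15 -2.46] M [ 0.014 -0.005 -0.024] gap 0.344
at [ 0.6231 -0.3069  0.1114] yaw 86.6 dist 0.0749 turn [-1.1 -0.9  0.6] n 2
   [np.float64(-0.0045), np.float64(0.0024), np.float64(0.0371)] [np.float64(-0.56), np.float64(-0.43), np.float64(0.32)]
   [np.float64(-0.0042), np.float64(0.0021), np.float64(0.0371)] [np.float64(-0.56), np.float64(-0.43), np.float64(0.32)]
```

View pics/t2c.png

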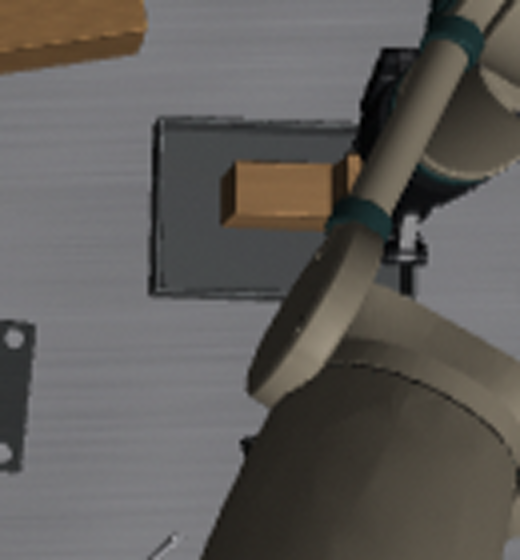

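View pics/w10.png

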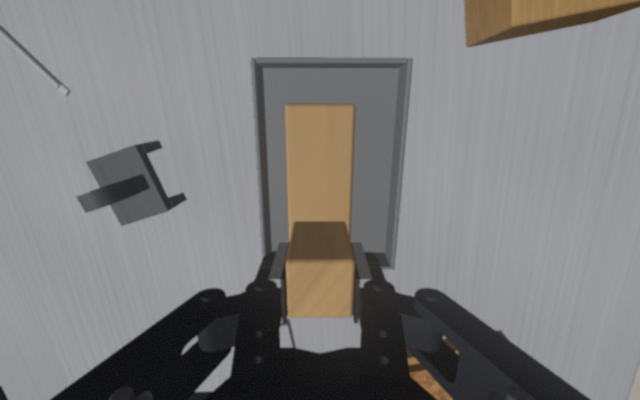

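Call:
play_rows:
  moves:
    - [0.0,-0.004,0.002,0.037,-0.5,-0.4,0.3]
    - [0.0,-0.002,0.002,0.03,-0.5,-0.4,0.3]
    - [0.0,0,0,0.006,0,0,0]
    - [0.0,0,0,0,0,0,0]

```text
time: 8.38
tool_pos: [0.6222, -0.3057, 0.0365]
ee_rot: [-0.004, 0.73, 0.683, -0.0]
contact_force: [-0.2, -0.5, -1.5]
finger_gap: 0.34
```

Run:
```python
from h import *
x=st(); plan([.626,-.315,.037],86)
```

```text
t 8.38 p [ 0.6222 -0.3057  0.0365] yaw 86.2 F [-0.25 -0.49 -1.54] M [-0.07  -0.015 -0.032] gap 0.34
at [ 0.6222 -0.3057  0.0365] yaw 86.2 dist 0.0101 turn [-0.3 -0.3  0.2] n 1
   [np.float64(-0.0091), np.float64(0.0044), np.float64(-0.0006)] [np.float64(-0.34), np.float64(-0.26), np.float64(0.21)]
```

Call:
play_rows:
  moves:
    - [0.0,0,0,0.002,0,0,0]
    - [0.05,0,0,0,0,0,0]
    - [0.06,0,0,0,0,0,0]
    - [0.085,0,0,0,0,0,0]
    - [0.085,0,0,-0.03,0,0,0]

```text
time: 9.0
tool_pos: [0.6231, -0.3058, 0.0677]
ee_rot: [-0.002, 0.73, 0.683, 0.0]
contact_force: [0.7, -0.3, 0.4]
finger_gap: 0.999
```

Call:
play_rows:
  moves:
    - [0.085,0,0,-0.06,0,0,0]
    - [0.085,0,0,-0.06,0,0,0]
    - [0.085,0,0,0,0,0,0]

```text
time: 9.38
tool_pos: [0.625, -0.3075, 0.1945]
ee_rot: [0.001, 0.73, 0.683, 0.001]
contact_force: [0.7, 0.3, 0.0]
finger_gap: 0.995
```

Run:
```python
from h import *
x=st(); snap('wrist','w11'); plan([.54,.25,.22],102.5)
```

```text
t 9.38 p [ 0.625  -0.3075  0.1945] yaw 86.2 F [0.68 0.31 0.02] M [-0.043  0.009 -0.026] gap 0.995
at [ 0.6235 -0.3066  0.1913] yaw 86.2 dist 0.5635 turn [ -0.1  -0.2 -16.3] n 10
   [np.float64(0.055), np.float64(-0.012), np.float64(-0.0027)] [np.float64(-0.01), np.float64(-0.02), np.float64(-1.63)]
   [np.float64(0.0553), np.float64(-0.0105), np.float64(-0.0027)] [np.float64(-0.01), np.float64(-0.02), np.float64(-1.63)]
   [np.float64(0.0556), np.float64(-0.0089), np.float64(-0.0027)] [np.float64(-0.01), np.float64(-0.02), np.float64(-1.63)]
   [np.float64(0.0558), np.float64(-0.0073), np.float64(-0.0027)] [np.float64(-0.01), np.float64(-0.02), np.float64(-1.63)]
   [np.float64(0.056), np.float64(-0.0057), np.float64(-0.0027)] [np.float64(-0.01), np.float64(-0.02), np.float64(-1.63)]
   [np.float64(0.0561), np.float64(-0.0041), np.float64(-0.0028)] [np.float64(-0.01), np.float64(-0.02), np.float64(-1.63)]
   [np.float64(0.0562), np.float64(-0.0025), np.float64(-0.0028)] [np.float64(-0.01), np.float64(-0.02), np.float64(-1.63)]
   [np.float64(0.0563), np.float64(-0.0009), np.float64(-0.0028)] [np.float64(-0.01), np.float64(-0.02), np.float64(-1.63)]
   [np.float64(0.0563), np.float64(0.0007), np.float64(-0.0028)] [np.float64(-0.01), np.float64(-0.02), np.float64(-1.63)]
   [np.float64(0.0562), np.float64(0.0023), np.float64(-0.0028)] [np.float64(-0.01), np.float64(-0.02), np.float64(-1.63)]
```

View pics/w11.png

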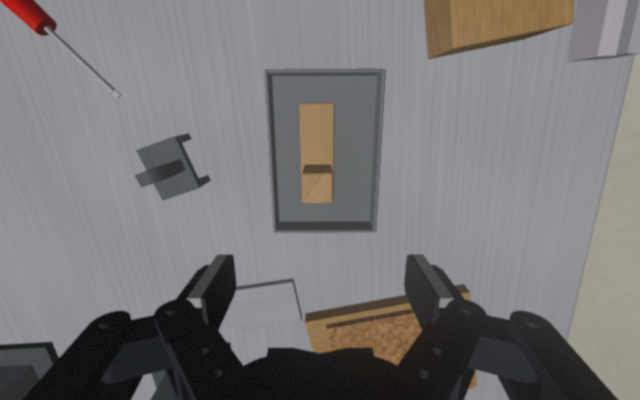

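Call:
play_rows:
  moves:
    - [0.085,0.055,-0.012,-0.005,0,0,-1.6]
    - [0.085,0.055,-0.0105,-0.005,0,0,-1.6]
    - [0.085,0.056,-0.009,-0.005,0,0,-1.6]
    - [0.085,0.056,-0.007,-0.003,0,0,-1.6]
    - [0.085,0.056,-0.006,-0.003,0,0,-1.6]

```text
time: 10.05
tool_pos: [0.5775, -0.0239, 0.2048]
ee_rot: [-0.008, 0.682, 0.731, -0.002]
contact_force: [0.3, 0.2, -0.2]
finger_gap: 0.995
```

Call:
play_rows:
  moves:
    - [0.085,0.056,-0.004,-0.003,0,0,-1.6]
    - [0.085,0.056,-0.0025,-0.003,0,0,-1.6]
    - [0.085,0.056,-0.001,-0.003,0,0,-1.6]
    - [0.085,0.056,0.001,-0.003,0,0,-1.6]
    - [0.085,0.056,0.002,-0.003,0,0,-1.6]

```text
time: 10.68
tool_pos: [0.531, 0.2615, 0.2148]
ee_rot: [-0.013, 0.628, 0.778, -0.007]
contact_force: [0.3, 0.8, -0.2]
finger_gap: 0.997
```

Run:
```python
from h import *
x=st(); snap('wrist','w12'); plan([.54,.31,.22],102.5); print(x['qvel'].round(3))
```

```text
t 10.68 p [0.531  0.2615 0.2148] yaw 102.15 F [ 0.27  0.75 -0.16] M [-0.017 -0.111 -0.005] gap 0.997
at [0.5291 0.2697 0.2149] yaw 102.5 dist 0.042 turn [-1.5 -1.2 -0. ] n 1
   [np.float64(0.0371), np.float64(0.0192), np.float64(-0.0048)] [np.float64(-1.49), np.float64(-1.18), np.float64(-0.02)]
[ 0.774  0.175 -0.291  0.015  0.122  0.541]
```

View pics/w12.png

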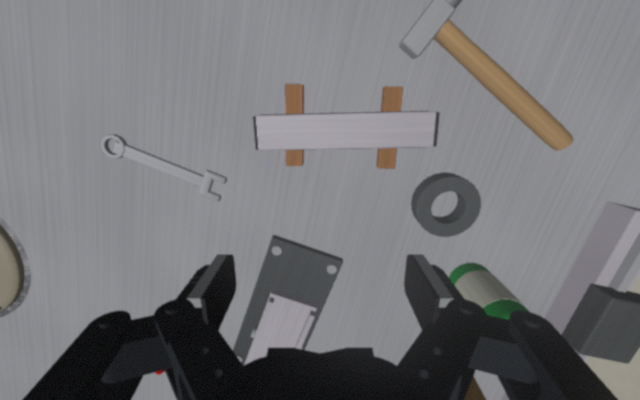

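Run:
```python
from h import *
import pickle
s=pickle.load(open('w12.pkl','rb'))
c=np.array([px2w(s,*q,.068)[:2] for q in [(254,117),(438,111),(439,146),(257,150)]])
print(c,c.mean(0),[np.linalg.norm(c[i]-c[i-1]).round(4) for i in range(4)])
d=c[1]+c[2]-c[0]-c[3];print(np.degrees(np.arctan2(d[1],d[0])))
plan([.54,.314,.20],13)
```

```text
[[0.44330627 0.31268895]
 [0.63388353 0.36006944]
 [0.64686331 0.32534866]
 [0.45176158 0.27820264]] [0.54395367 0.31907742] [np.float64(0.0355), np.float64(0.1964), np.float64(0.0371), np.float64(0.2007)]
13.771228934352493
at [0.5291 0.2697 0.2149] yaw 102.5 dist 0.048 turn [-2.1  0.2 89.5] n 9
   [np.float64(0.0045), np.float64(0.0023), np.float64(0.0017)] [np.float64(-0.23), np.float64(0.03), np.float64(9.94)]
   [np.float64(0.0048), np.float64(0.0015), np.float64(0.0017)] [np.float64(-0.23), np.float64(0.03), np.float64(9.94)]
   [np.float64(0.005), np.float64(0.0006), np.float64(0.0017)] [np.float64(-0.23), np.float64(0.03), np.float64(9.94)]
   [np.float64(0.005), np.float64(-0.0003), np.float64(0.0017)] [np.float64(-0.23), np.float64(0.03), np.float64(9.94)]
   [np.float64(0.0049), np.float64(-0.0012), np.float64(0.0017)] [np.float64(-0.23), np.float64(0.03), np.float64(9.94)]
   [np.float64(0.0046), np.float64(-0.002), np.float64(0.0017)] [np.float64(-0.23), np.float64(0.03), np.float64(9.94)]
   [np.float64(0.0042), np.float64(-0.0028), np.float64(0.0017)] [np.float64(-0.23), np.float64(0.03), np.float64(9.94)]
   [np.float64(0.0037), np.float64(-0.0035), np.float64(0.0017)] [np.float64(-0.23), np.float64(0.03), np.float64(9.94)]
   [np.float64(0.003), np.float64(-0.0041), np.float64(0.0017)] [np.float64(-0.23), np.float64(0.03), np.float64(9.94)]
```

Call:
play_rows:
  moves:
    - [0.085,0.0045,0.002,0.002,-0.2,0,10]
    - [0.085,0.005,0.0015,0.002,-0.2,0,10]
    - [0.085,0.005,0.0005,0.002,-0.2,0,10]
    - [0.085,0.005,0,0.002,-0.2,0,10]
    - [0.085,0.005,-0.001,0.002,-0.2,0,10]

```text
time: 11.35
tool_pos: [0.5301, 0.2953, 0.1959]
ee_rot: [-0.008, 0.902, 0.431, -0.011]
contact_force: [-0.0, -1.1, 0.6]
finger_gap: 0.997
```

Call:
play_rows:
  moves:
    - [0.085,0.0045,-0.002,0.002,-0.2,0,10]
    - [0.085,0.004,-0.003,0.002,-0.2,0,10]
    - [0.085,0.004,-0.0035,0.002,-0.2,0,10]
    - [0.085,0.003,-0.004,0.002,-0.2,0,10]
    - [0.085,0,0,0,0,0,0]

```text
time: 11.98
tool_pos: [0.531, 0.3121, 0.1783]
ee_rot: [0.005, 0.996, 0.086, -0.018]
contact_force: [0.2, 0.5, 0.2]
finger_gap: 0.994
```

Run:
```python
from h import *
x=st(); snap('wrist','w13'); plan([.542,.317,.12],13.3)
```

```text
t 11.97 p [0.531  0.3121 0.1783] yaw 9.82 F [0.23 0.46 0.25] M [-0.006  0.068  0.024] gap 0.994
at [0.531  0.3119 0.1784] yaw 9.9 dist 0.0596 turn [ 0.4  2.2 -3.4] n 2
   [np.float64(0.007), np.float64(-0.0018), np.float64(0.0289)] [np.float64(0.19), np.float64(1.08), np.float64(-1.72)]
   [np.float64(0.0065), np.float64(-0.0015), np.float64(0.0291)] [np.float64(0.19), np.float64(1.08), np.float64(-1.72)]
```

View pics/w13.png

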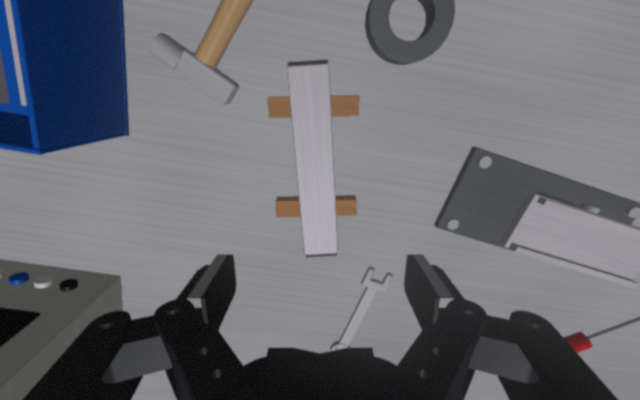

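Run:
```python
from h import *
import pickle
s=pickle.load(open('w13.pkl','rb'))
c=np.array([px2w(s,*q,.068)[:2] for q in [(289,65),(328,64),(337,253),(305,255)]])
print(c,c.mean(0),[np.linalg.norm(c[i]-c[i-1]).round(4) for i in range(4)])
d=c[0]+c[1]-c[2]-c[3];print(np.degrees(np.arctan2(d[1],d[0])))
# stand bolts
b=np.array([px2w(s,*q,.012)[:2] for q in [(485,162),(453,225)]]);print(b.mean(0),np.linalg.norm(b[0]-b[1]))
a=np.radians(82);print(b.mean(0)-.1055*np.array([np.cos(a),np.sin(a)]))
```

```text
[[0.63325201 0.3575737 ]
 [0.64000197 0.32342079]
 [0.45267535 0.27899859]
 [0.44424857 0.31380081]] [0.54254447 0.31844847] [np.float64(0.194), np.float64(0.0348), np.float64(0.1925), np.float64(0.0358)]
13.189561947546425
[0.5291976  0.12402635] 0.0863828151976293
[0.51451484 0.01955307]
```

Call:
play_rows:
  moves:
    - [0.085,0.006,-0.0015,0.04,0.2,1.1,-1.7]
    - [0.085,0.006,-0.0015,0.04,0.2,1.1,-1.7]
    - [0.085,0,0,0.03,0,0,0]
    - [0.085,0,0,0,0,0,0]

```text
time: 12.52
tool_pos: [0.5401, 0.3146, 0.0647]
ee_rot: [0.0, 0.993, 0.121, 0.001]
contact_force: [0.4, -0.6, 0.9]
finger_gap: 0.994
```

Run:
```python
from h import *
x=st(); snap('wrist','w14'); plan([.5425,.3175,-.008],13.2)
```

```text
t 12.53 p [0.5401 0.3146 0.0647] yaw 13.94 F [ 0.44 -0.57  0.87] M [-0.017 -0.005 -0.011] gap 0.994
at [0.5414 0.3152 0.0662] yaw 13.9 dist 0.0743 turn [-0.  -0.3  0.7] n 2
   [np.float64(0.0006), np.float64(-0.001), np.float64(0.0371)] [np.float64(-0.01), np.float64(-0.13), np.float64(0.36)]
   [np.float64(0.0007), np.float64(-0.001), np.float64(0.0371)] [np.float64(-0.01), np.float64(-0.13), np.float64(0.36)]
```

View pics/w14.png

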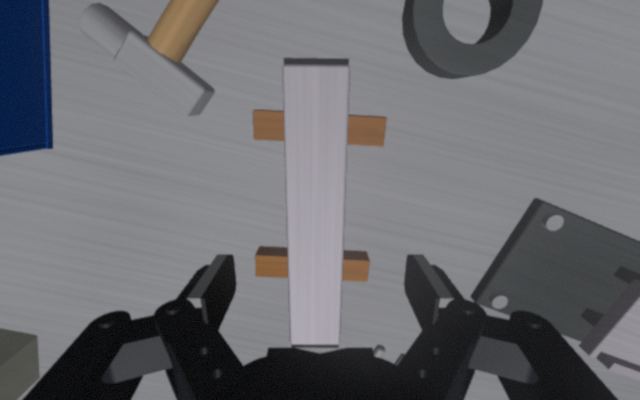

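Run:
```python
from h import *
import pickle
s=pickle.load(open('w14.pkl','rb')); x=st(); M=Rq(x['ee_rot']);p=x['tool_pos']
for z in (.068,.05,.018,0):
    q=p+M[:,2]*((p[2]-z)); print(z,w2px(s,q))
c=np.array([px2w(s,*q,.068)[:2] for q in [(284,65),(349,65),(339,346),(291,346)]])
print(c.mean(0),[np.linalg.norm(c[i]-c[i-1]).round(4) for i in range(4)]);d=c[0]+c[1]-c[2]-c[3];print(np.degrees(np.arctan2(d[1],d[0])))
print(np.mean([px2w(s,*q,.018)[:2] for q in [(253,127),(385,130),(256,264),(369,268)]],axis=0))
```

```text
t 12.57 p [0.5414 0.3152 0.0662] yaw 13.92 F [ 0.09 -0.2  -0.18] M [-0.02  -0.004 -0.01 ] gap 0.992
0.068 [320.58365328 228.88953711]
0.05 [320.4973928 218.701466 ]
0.018 [320.3743284  204.16655032]
0 [320.31786905 197.49823752]
[0.541853   0.31860863] [np.float64(0.1942), np.float64(0.036), np.float64(0.1942), np.float64(0.0362)]
13.380890971074473
[0.54218949 0.3193563 ]
```

Call:
play_rows:
  moves:
    - [0.085,0.001,-0.001,0.035,0,0,0.3]
    - [0.085,0.0005,-0.001,0.033,0,0,0.3]
    - [0.085,0,0,0.004,0,0,0]
    - [0.085,0,0,0,0,0,0]

```text
time: 13.08
tool_pos: [0.5496, 0.32, 0.001]
ee_rot: [-0.003, 0.993, 0.118, 0.009]
contact_force: [-0.3, -0.4, 0.7]
finger_gap: 0.996
```

Run:
```python
from h import *
x=st(); plan([.542,.3185,-.008],13.3)
```

```text
t 13.07 p [0.5496 0.32   0.001 ] yaw 13.5 F [-0.26 -0.4   0.71] M [-0.003  0.001  0.002] gap 0.996
at [0.5496 0.32   0.001 ] yaw 13.5 dist 0.0119 turn [-0.2 -1.1  0.2] n 1
   [np.float64(-0.0079), np.float64(-0.0003), np.float64(0.0088)] [np.float64(-0.17), np.float64(-1.1), np.float64(0.21)]
```

Call:
play_rows:
  moves:
    - [0.085,-0.008,0,0.007,0,-1.1,0.2]
    - [0.03,0,0,0,0,0,0]
    - [0.03,0,0,0,0,0,0]
    - [0.03,0,0,0,0,0,0]
    - [0.03,0,0,0,0,0,0]
  force: 110

```text
time: 13.7
tool_pos: [0.5442, 0.3191, -0.0021]
ee_rot: [-0.002, 0.993, 0.116, 0.003]
contact_force: [0.8, 0.4, -3.8]
finger_gap: 0.429
```

Run:
```python
from h import *
x=st(); snap('wrist','w15')
```

```text
t 13.7 p [ 0.5442  0.3191 -0.0021] yaw 13.35 F [ 0.82  0.36 -3.76] M [ 0.072 -0.034 -0.051] gap 0.429
```

View pics/w15.png

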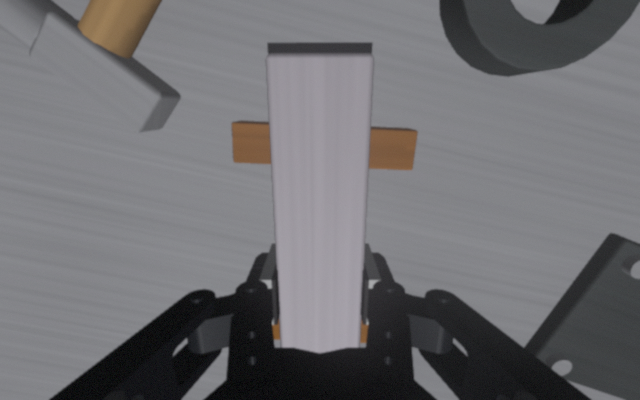

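Call:
play_rows:
  moves:
    - [0.0,0,0,-0.015,0,0,0]
    - [0.0,0,0,-0.015,0,0,0]
    - [0.0,0,0,0,0,0,0]
    - [0.0,0,0,0,0,0,0]
  force: 120

```text
time: 14.25
tool_pos: [0.5418, 0.318, 0.0277]
ee_rot: [-0.001, 0.993, 0.116, 0.0]
contact_force: [-0.2, -1.1, -5.9]
finger_gap: 0.425
```

```bash
cat > meas.py <<'E'
from h import *
from cell import env,optics
F=[];Mo=[]
for i in range(8):
    s=optics.snapshot('wrist'); x=env.read_state(); F.append(x['contact_force']);Mo.append(x['moment'])
F=np.array(F);Mo=np.array(Mo); print(F.std(0).round(2),Mo.std(0).round(3))
F=F.mean(0);Mo=Mo.mean(0); M=Rq(x['ee_rot']); print('F',F.round(2),'M',Mo.round(3),'tool F',(M.T@F).round(2),'tool M',(M.T@Mo).round(3))
Mt=M.T@Mo; Ft=M.T@F
print('x offset along tool x', -Mt[1]/Ft[2], 'y', Mt[0]/Ft[2])
import pickle,sys
cv2.imwrite(f'pics/{sys.argv[1]}.png',s['img']); pickle.dump(s,open(f'{sys.argv[1]}.pkl','wb')); st()
E
python3 meas.py m1
```

```text
[0.57 0.38 0.36] [0.027 0.016 0.028]
F [-0.21 -0.18 -6.2 ] M [ 0.013 -0.077  0.018] tool F [-0.25  0.15  6.2 ] tool M [-0.005  0.078 -0.018]
x offset along tool x -0.012500375159624263 y -0.0007349628665680485
t 14.65 p [0.542  0.3181 0.0276] yaw 13.35 F [ 0.12 -0.75 -6.45] M [ 0.004 -0.065  0.007] gap 0.426
```

View pics/m1.png

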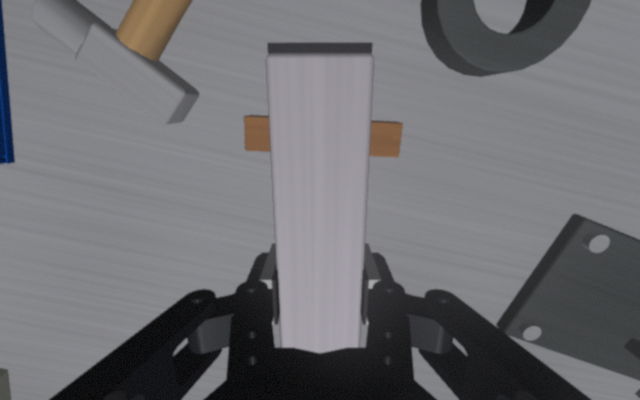

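Run:
```python
from h import *
print(px2w(TOP,255,145,0), px2w(TOP,247,121,.19),px2w(TOP,165,160,.02))
plan([.53,.30,.13],48)
```

```text
[0.76129806 0.14075299 0.        ] [0.77307551 0.13089828 0.19      ] [0.71760953 0.40268952 0.02      ]
at [0.542  0.3181 0.0276] yaw 13.3 dist 0.1047 turn [ -0.2  -0.1 -34.7] n 4
   [np.float64(-0.004), np.float64(0.0036), np.float64(-0.0256)] [np.float64(-0.04), np.float64(-0.02), np.float64(-8.66)]
   [np.float64(-0.0045), np.float64(0.003), np.float64(-0.0256)] [np.float64(-0.04), np.float64(-0.02), np.float64(-8.66)]
   [np.float64(-0.0049), np.float64(0.0023), np.float64(-0.0256)] [np.float64(-0.04), np.float64(-0.02), np.float64(-8.66)]
   [np.float64(-0.0052), np.float64(0.0016), np.float64(-0.0256)] [np.float64(-0.04), np.float64(-0.02), np.float64(-8.66)]
```

Bottle is at x≈0.76, well clear.

Call:
play_rows:
  moves:
    - [0.0,-0.004,0.004,-0.026,0,0,-4]
    - [0.0,-0.004,0.003,-0.026,0,0,-7.7]
    - [0.0,-0.005,0.002,-0.026,0,0,-7.7]
    - [0.0,-0.005,0.002,-0.026,0,0,-7.7]

```text
time: 15.15
tool_pos: [0.5268, 0.2993, 0.1304]
ee_rot: [-0.001, 0.936, 0.353, -0.004]
contact_force: [0.2, 0.3, -6.2]
finger_gap: 0.425
```

Run:
```python
from h import *
plan([.5177,.034,.12],82,7)
```

```text
at [0.5268 0.2993 0.1304] yaw 41.3 dist 0.2657 turn [ -0.4   0.2 -40.7] n 7
   [np.float64(-0.026), np.float64(0.0276), np.float64(0.0015)] [np.float64(-0.06), np.float64(0.03), np.float64(-5.81)]
   [np.float64(-0.0287), np.float64(0.0248), np.float64(0.0015)] [np.float64(-0.06), np.float64(0.03), np.float64(-5.81)]
   [np.float64(-0.031), np.float64(0.0218), np.float64(0.0015)] [np.float64(-0.06), np.float64(0.03), np.float64(-5.81)]
   [np.float64(-0.0331), np.float64(0.0185), np.float64(0.0015)] [np.float64(-0.06), np.float64(0.03), np.float64(-5.81)]
   [np.float64(-0.0348), np.float64(0.0151), np.float64(0.0015)] [np.float64(-0.06), np.float64(0.03), np.float64(-5.81)]
   [np.float64(-0.0361), np.float64(0.0115), np.float64(0.0015)] [np.float64(-0.06), np.float64(0.03), np.float64(-5.81)]
   [np.float64(-0.0371), np.float64(0.0078), np.float64(0.0015)] [np.float64(-0.06), np.float64(0.03), np.float64(-5.81)]
```

Call:
play_rows:
  moves:
    - [0.0,-0.026,0.0275,0,0,0,-5.8]
    - [0.0,-0.0285,0.025,0,0,0,-5.8]
    - [0.0,-0.031,0.022,0,0,0,-5.8]
    - [0.0,-0.033,0.0185,0,0,0,-5.8]
    - [0.0,-0.035,0.015,0,0,0,-5.8]

```text
time: 15.78
tool_pos: [0.5233, 0.1081, 0.1331]
ee_rot: [-0.002, 0.811, 0.585, 0.001]
contact_force: [1.2, 0.2, -6.7]
finger_gap: 0.428
```

Run:
```python
from h import *
plan([.5177,.034,.12],82)
```

```text
at [0.5233 0.1081 0.1331] yaw 71.6 dist 0.0755 turn [ -0.1  -0.2 -10.4] n 2
   [np.float64(-0.0361), np.float64(0.009), np.float64(0.0064)] [np.float64(-0.03), np.float64(-0.11), np.float64(-5.19)]
   [np.float64(-0.0367), np.float64(0.0057), np.float64(0.0065)] [np.float64(-0.03), np.float64(-0.11), np.float64(-5.19)]
```

Call:
play_rows:
  moves:
    - [0.0,-0.036,0.009,0.006,0,0,-5.2]
    - [0.0,-0.037,0.006,0.006,0,0,-4.6]
    - [0.0,0,0,0,0,0,0]
    - [0.0,0,0,0,0,0,0]

```text
time: 16.27
tool_pos: [0.5171, 0.0292, 0.1209]
ee_rot: [-0.001, 0.758, 0.653, 0.001]
contact_force: [-0.2, -0.3, -6.1]
finger_gap: 0.429
```

```bash
python3 meas.py m2
python3 - <<'E'
from h import *
plan([.5177,.034,.08],82); snap('top','t3'); im=cv2.imread('pics/t3.png');crop(im,230,170,370,270,5,'pics/t3c.png')
E
```

```text
[0.31 0.41 0.48] [0.039 0.02  0.027]
F [ 0.07 -0.3  -6.39] M [ 0.083 -0.002  0.005] tool F [-0.31  0.11  6.39] tool M [ 0.01   0.083 -0.005]
x offset along tool x -0.012956904463091607 y 0.0015942910878013253
t 16.68 p [0.5172 0.0295 0.1209] yaw 81.63 F [-0.3  -0.1  -5.93] M [0.15  0.004 0.011] gap 0.424
at [0.5172 0.0295 0.1209] yaw 81.6 dist 0.0411 turn [ 0.  -0.2 -0.4] n 1
   [np.float64(0.0044), np.float64(-0.0002), np.float64(0.0409)] [np.float64(0.0), np.float64(-0.18), np.float64(-0.37)]
```

View pics/m2.png

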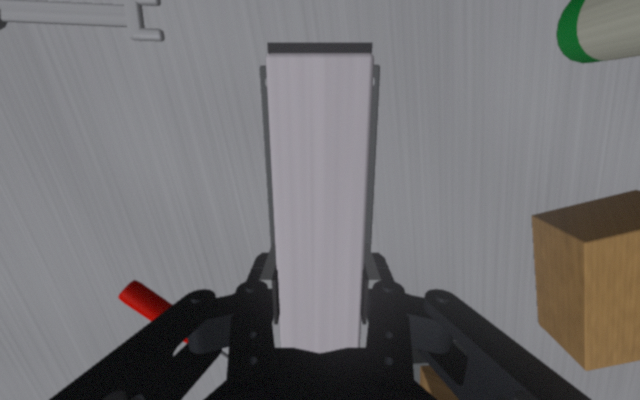

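View pics/t3c.png

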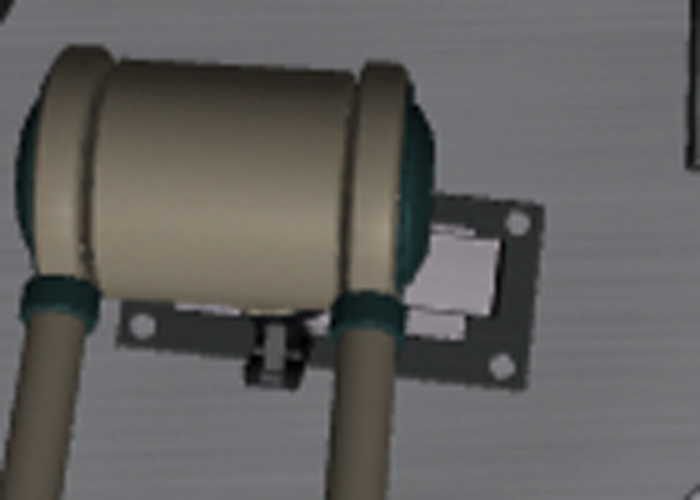

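Call:
play_rows:
  moves:
    - [0.0,0.003,0,0.025,0,-0.1,-0.2]
    - [0.0,0.0015,0,0.025,0,-0.1,-0.2]
    - [0.0,0,0,0.002,0,0,0]
    - [0.0,0,0,0,0,0,0]

```text
time: 17.23
tool_pos: [0.5198, 0.0346, 0.0693]
ee_rot: [0.001, 0.754, 0.657, 0.001]
contact_force: [0.4, 0.3, -6.0]
finger_gap: 0.428
```

Run:
```python
from h import *
st(); plan([.5177,.034,.06],82); snap('wrist','w16'); snap('scene','s6');im=cv2.imread('pics/s6.png');crop(im,290,140,390,260,5,'pics/s6c.png')
```

```text
t 17.23 p [0.5198 0.0346 0.0693] yaw 82.09 F [ 0.39  0.32 -5.99] M [ 0.021 -0.029  0.052] gap 0.428
at [0.5198 0.0346 0.0693] yaw 82.1 dist 0.0096 turn [0.2 0.  0.1] n 1
   [np.float64(-0.0009), np.float64(-0.002), np.float64(0.0093)] [np.float64(0.21), np.float64(0.01), np.float64(0.09)]
```

View pics/w16.png

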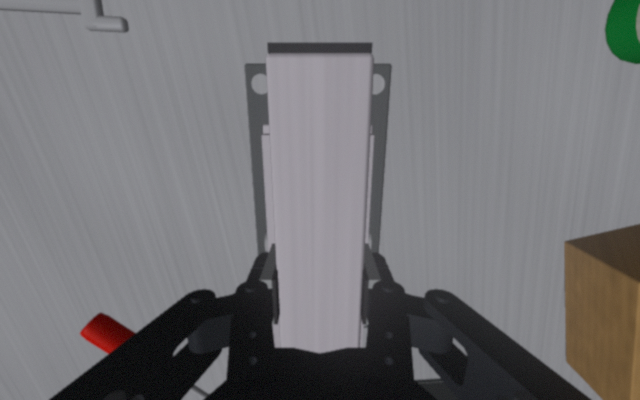

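View pics/s6c.png

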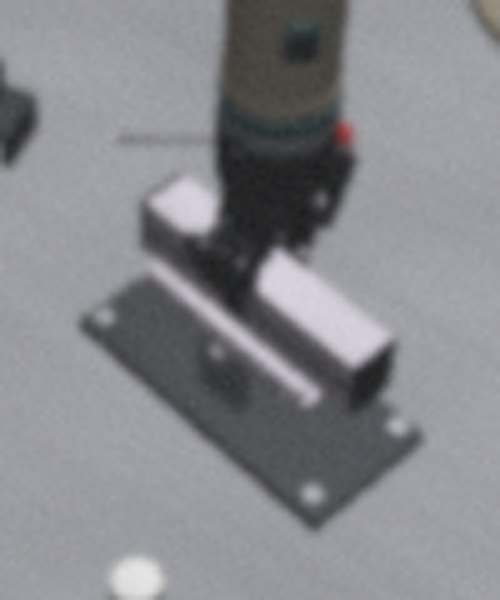

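Run:
```python
from h import *
import pickle
s=pickle.load(open('w16.pkl','rb'))
a=np.radians(82);X=np.array([np.cos(a),np.sin(a)])
b=np.array([px2w(s,*q,.012)[:2] for q in [(261,84),(377,84)]]);print(b,np.linalg.norm(b[0]-b[1]),b.mean(0)-.1055*X)
e=np.array([px2w(s,*q,.012)[:2] for q in [(246,65),(391,65)]]);print(e.mean(0)-.12*X,np.linalg.norm(e[0]-e[1]))
l=np.array([px2w(s,*q,.09)[:2] for q in [(267,136),(373,136)]]);print(l.mean(0)-.075*X,np.linalg.norm(l[0]-l[1]))
```

```text
[[0.48897425 0.13408093]
 [0.57571239 0.12200478]] 0.08757476265028023 [0.51766056 0.02356958]
[0.51711427 0.02226669] 0.10748343483685965
[0.51806211 0.02319687] 0.05673862027029381
```

Call:
play_rows:
  moves:
    - [0.0,0.0005,-0.0005,0.006,0,0,0]
    - [0.0,0,0,0.002,0,0,0]
    - [0.0,0,0,0,0,0,0]

```text
time: 17.7
tool_pos: [0.5206, 0.0349, 0.0627]
ee_rot: [0.003, 0.754, 0.657, 0.002]
contact_force: [0.4, -0.9, -6.8]
finger_gap: 0.428
```

Call:
play_rows:
  moves:
    - [0.0,0,0,0.0015,0,0,0]
    - [0.0,0,0,0,0,0,0]

```text
time: 17.95
tool_pos: [0.5207, 0.0349, 0.0612]
ee_rot: [0.003, 0.754, 0.657, 0.003]
contact_force: [-0.8, 0.7, -6.4]
finger_gap: 0.429
```

Call:
play_rows:
  moves:
    - [0.0,0,-0.001,0.002,0,0,0]
    - [0.0,0,0,0,0,0,0]

```text
time: 18.2
tool_pos: [0.5206, 0.035, 0.06]
ee_rot: [0.004, 0.754, 0.656, 0.003]
contact_force: [-0.1, -0.6, -7.1]
finger_gap: 0.425
```

Call:
play_rows:
  moves:
    - [0.0,0,-0.001,0.002,0.5,0,0]
    - [0.0,0,0,0.001,0,0,0]

```text
time: 18.45
tool_pos: [0.5205, 0.0351, 0.0598]
ee_rot: [0.001, 0.754, 0.657, 0.001]
contact_force: [-2.9, 0.5, 2.7]
finger_gap: 0.424
```

Call:
play_rows:
  moves:
    - [0.05,0,0,0,0,0,0]
    - [0.085,0,0,0,0,0,0]
    - [0.085,0,0,0,0,0,0]

```text
time: 18.82
tool_pos: [0.5226, 0.0349, 0.0609]
ee_rot: [0.003, 0.754, 0.657, 0.003]
contact_force: [-0.3, 0.2, 0.2]
finger_gap: 0.975
```

Run:
```python
from h import *
st();  snap('wrist','w17'); snap('scene','s7');im=cv2.imread('pics/s7.png');crop(im,290,140,390,260,5,'pics/s7c.png')
```

```text
t 18.82 p [0.5226 0.0349 0.0609] yaw 82.08 F [-0.29  0.18  0.17] M [-0.008 -0.013  0.016] gap 0.975
```

View pics/w17.png

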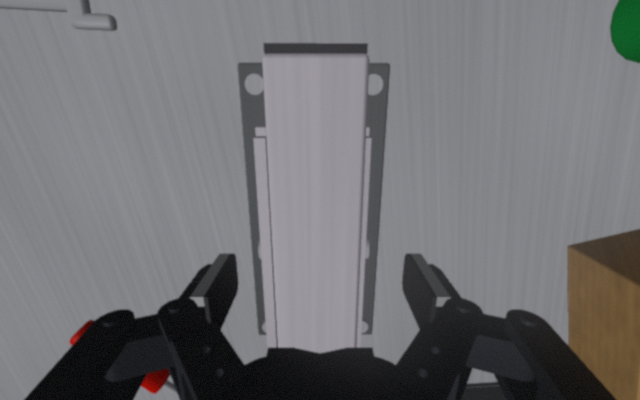

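View pics/s7c.png

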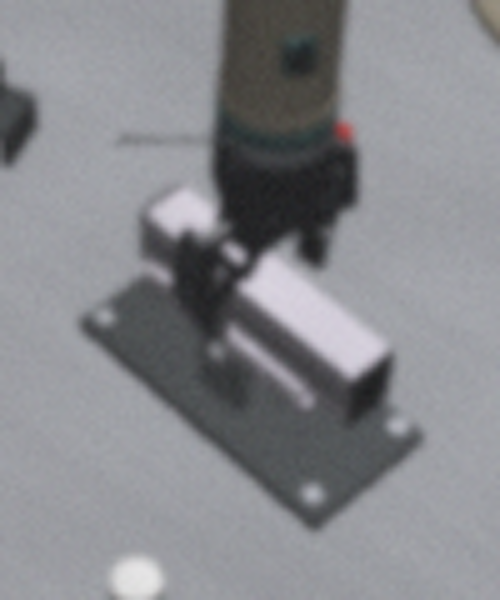

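Call:
play_rows:
  moves:
    - [0.085,0,-0.002,-0.015,0,0,0]
    - [0.085,0,0,-0.045,0,0,0]
    - [0.085,0,0,-0.06,0,0,0]
    - [0.085,0,0,-0.03,0,0,0]

```text
time: 19.42
tool_pos: [0.5175, 0.0354, 0.2151]
ee_rot: [0.001, 0.754, 0.657, 0.001]
contact_force: [0.1, 0.9, -0.5]
finger_gap: 0.996
```

Run:
```python
from h import *
st();  plan([.42,-.26,.2],18)
```

```text
t 19.43 p [0.5175 0.0354 0.2151] yaw 82.07 F [ 0.15  0.88 -0.54] M [ 0.072  0.062 -0.032] gap 0.996
at [0.5175 0.0354 0.2151] yaw 82.1 dist 0.3114 turn [ 0.1 -0.1 64.1] n 7
   [np.float64(-0.0437), np.float64(-0.008), np.float64(0.0021)] [np.float64(0.01), np.float64(-0.01), np.float64(9.15)]
   [np.float64(-0.0444), np.float64(-0.0009), np.float64(0.0021)] [np.float64(0.01), np.float64(-0.01), np.float64(9.15)]
   [np.float64(-0.044), np.float64(0.0062), np.float64(0.0022)] [np.float64(0.01), np.float64(-0.01), np.float64(9.15)]
   [np.float64(-0.0425), np.float64(0.0131), np.float64(0.0022)] [np.float64(0.01), np.float64(-0.01), np.float64(9.15)]
   [np.float64(-0.0398), np.float64(0.0197), np.float64(0.0022)] [np.float64(0.01), np.float64(-0.01), np.float64(9.15)]
   [np.float64(-0.0362), np.float64(0.0258), np.float64(0.0022)] [np.float64(0.01), np.float64(-0.01), np.float64(9.15)]
   [np.float64(-0.0316), np.float64(0.0312), np.float64(0.0022)] [np.float64(0.01), np.float64(-0.01), np.float64(9.15)]
```

Call:
play_rows:
  moves:
    - [0.085,-0.044,-0.008,0.002,0,0,9.15]
    - [0.085,-0.0445,-0.001,0.002,0,0,9.15]
    - [0.085,-0.044,0.006,0.002,0,0,9.15]
    - [0.085,-0.0425,0.013,0.002,0,0,9.15]
    - [0.085,-0.04,0.0195,0.002,0,0,9.15]

```text
time: 20.05
tool_pos: [0.448, -0.1787, 0.2146]
ee_rot: [0.005, 0.953, 0.303, 0.009]
contact_force: [0.3, -0.6, -0.3]
finger_gap: 0.994
```

Call:
play_rows:
  moves:
    - [0.085,-0.036,0.026,0.002,0,0,9.15]
    - [0.085,-0.032,0.031,0.002,0,0,9.15]
    - [0.085,0,0,0,0,0,0]

```text
time: 20.42
tool_pos: [0.4163, -0.2678, 0.2134]
ee_rot: [0.005, 0.99, 0.14, 0.011]
contact_force: [0.2, -0.1, 0.4]
finger_gap: 0.995
```

Run:
```python
from h import *
st(); snap('wrist','w18'); snap('scene','s8');im=cv2.imread('pics/s8.png');crop(im,295,165,385,255,8,'pics/s8c.png')
snap('top','t8');im=cv2.imread('pics/t8.png');crop(im,240,190,350,260,7,'pics/t8c.png')
```

```text
t 20.43 p [ 0.4163 -0.2678  0.2134] yaw 16.1 F [ 0.22 -0.06  0.35] M [ 0.006 -0.027  0.043] gap 0.995
```

View pics/w18.png

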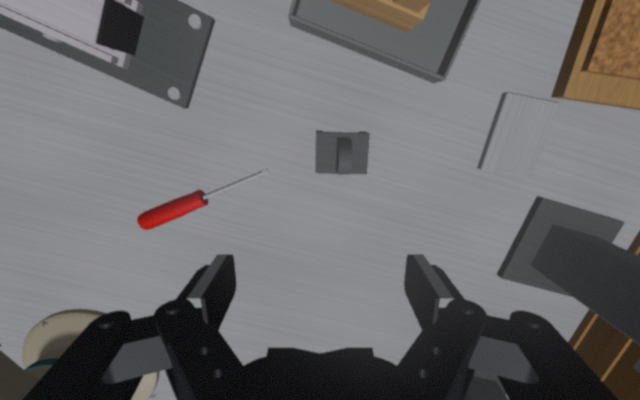

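View pics/s8c.png

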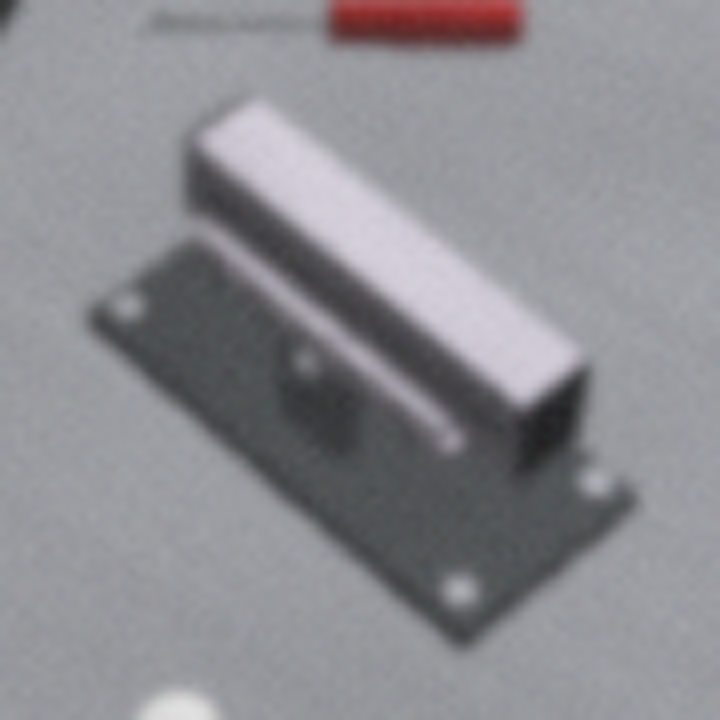

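View pics/t8c.png

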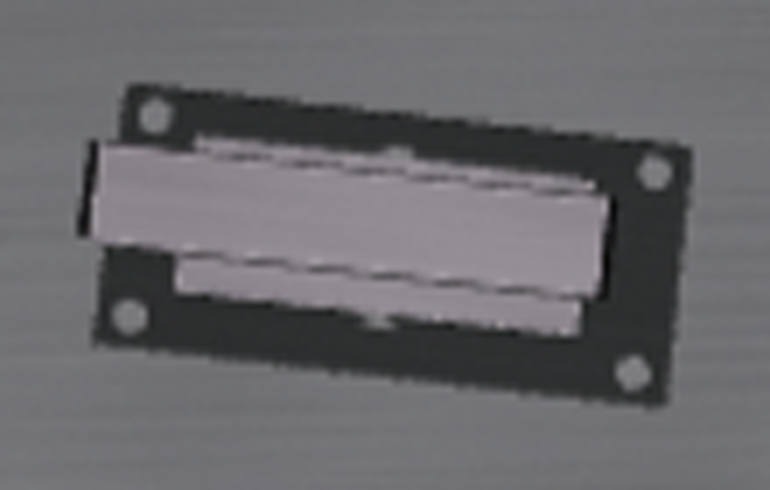

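```bash
cat > fit.py <<'E'
from h import *
from scipy.optimize import least_squares
import pickle
def run(sf,tf,sp,tp,sb,tb,slip=None,w=1):
    # sp/tp: lists of (corner idx, px) for bar white top corners; order (sx,sy)
    S=pickle.load(open(sf,'rb'));T=pickle.load(open(tf,'rb'))
    def res(p,full=False):
        px,py,yaw,u,v,th,L,a,b,c,d=p
        Rz=R.from_euler('z',yaw).as_matrix(); Ry=R.from_euler('y',th).as_matrix()
        H=np.array([px,py,.062])
        def bar(sx,sy): return H+Rz@(Ry@np.array([u+sx*L,v+sy*.019,.068]))
        def bolt(sx,sy): return np.array([px,py,0])+Rz@np.array([sx*.1055,sy*.0425,.012])
        def lip(sx,sy): return H+Rz@(Ry@np.array([sx*.075,sy*.03,.028]))
        r=[]
        for cam,off,pts,f in ((S,(a,b),sp,bar),(S,(a,b),sb,bolt),(T,(c,d),tp,bar),(T,(c,d),tb,bolt),(S,(a,b),slip or [],lip)):
            for k,q in pts: r.append(w2px(cam,f(*k))+off-q)
        r=np.array(r)
        if full: return r
        return np.concatenate([r.ravel()/.4,[a/1.5,b/1.5,c/1.5,d/1.5,(L-.097)/.003]])
    f=least_squares(res,[.516,.022,np.radians(82),.013,0,0,.097,0,0,0,0])
    C=np.linalg.inv(f.jac.T@f.jac)
    print('pivot',f.x[:2].round(4),'yaw',np.degrees(f.x[2]).round(2),'u,v',f.x[3:5].round(4),'tilt',f.x[5].round(4),'+-',np.sqrt(C[5,5]).round(4),'L',f.x[6].round(4),'off',f.x[7:].round(2))
    print(res(f.x,True).round(2).tolist())
    return f
E
python3 - <<'E'
from fit import *
sc=lambda x,y:(x/8+295,y/8+165); tc=lambda x,y:(x/7+240,y/7+190)
# stand +x -> scene right/down; +y (=world -x) -> away from scene cam (up-right); 
sp=[((-1,1),sc(258,98)),((-1,-1),sc(200,150)),((1,-1),sc(525,410)),((1,1),sc(588,362))]
sb=[((-1,-1),sc(128,305)),((1,-1),sc(460,590)),((1,1),sc(596,482))]
# top: +x left, +y down
tp=[((1,-1),tc(100,143)),((1,1),tc(93,241)),((-1,-1),tc(608,194)),((-1,1),tc(603,297))]
tb=[((1,-1),tc(155,115)),((-1,-1),tc(655,172)),((-1,1),tc(633,372)),((1,1),tc(130,315))]
run('s8.pkl','t8.pkl',sp,tp,sb,tb)
run('s8.pkl','t8.pkl',sp,tp,sb,tb,[((1,-1),sc(462,446)),((-1,-1),sc(192,212))])
E
```

```text
pivot [0.5113 0.0172] yaw 82.14 u,v [ 0.0113 -0.0029] tilt 0.0186 +- 0.011 L 0.0959 off [ 1.19  1.76 -1.   -1.51]
[[0.17, -0.33], [-0.7, -1.3], [-0.27, -0.33], [0.02, -0.7], [0.1, 1.1], [0.25, 0.87], [0.34, 0.58], [0.11, -0.48], [-0.72, -0.15], [-0.05, 0.05], [-0.88, -0.24], [0.37, 0.22], [0.41, -0.11], [0.51, 0.28], [0.32, 0.54]]
pivot [0.5107 0.0208] yaw 82.28 u,v [ 0.0089 -0.0032] tilt 0.0464 +- 0.0098 L 0.0957 off [ 0.52  1.4   0.12 -1.74]
[[0.28, -0.76], [-0.58, -1.7], [-0.17, 0.17], [0.08, -0.22], [0.26, 1.17], [0.63, 0.93], [0.66, 0.58], [0.36, -0.32], [-0.44, -0.01], [-0.17, -0.15], [-0.98, -0.4], [0.23, 0.32], [0.3, -0.18], [0.45, 0.21], [0.24, 0.65], [-1.91, -1.45], [0.72, 1.19]]
```

Run:
```python
from h import *
from cell import optics
a=cv2.imread('pics/scene0.png').astype(float)
b=np.mean([optics.snapshot('scene')['img'].astype(float) for _ in range(4)],axis=0)
cv2.imwrite('pics/s8avg.png',b.astype(np.uint8))
def z(i,x0,y0,x1,y1): return cv2.resize(i[y0:y1,x0:x1].astype(np.uint8),None,fx=14,fy=14,interpolation=cv2.INTER_CUBIC)
for n,(x0,y0) in {'R':(335,205),'L':(308,182)}.items():
    cv2.imwrite(f'pics/cmp{n}.png',np.hstack([z(a,x0,y0,x0+27,y0+27),z(b,x0,y0,x0+27,y0+27)]))
```

```text
(no output)
```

View pics/cmpR.png

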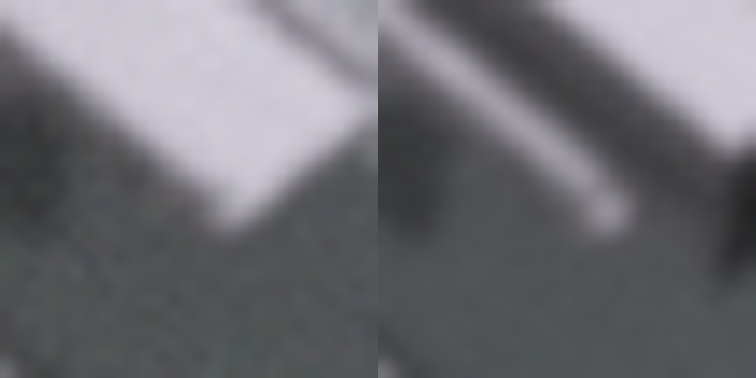

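View pics/cmpL.png

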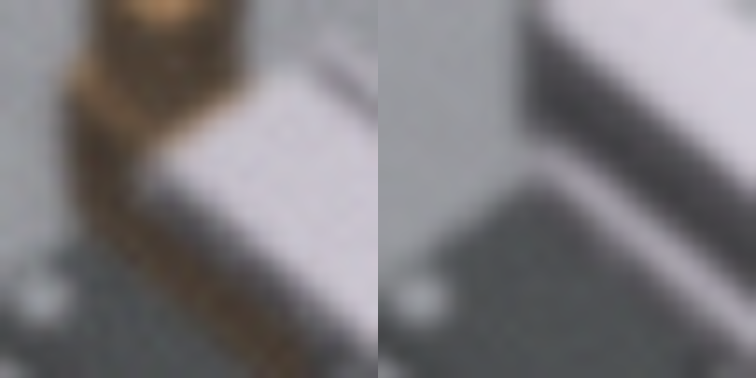

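Run:
```python
from h import *
a=cv2.imread('pics/scene0.png')[:,:,1].astype(float); b=cv2.imread('pics/s8avg.png')[:,:,1].astype(float)
def edge(im,c,lo,hi):
    col=im[:,c-1:c+2].mean(1)[lo:hi]  # find strongest bright->dark going down
    y=np.arange(lo,hi,.05); v=np.interp(y,np.arange(lo,hi),col); 
    g=np.gradient(cv2.GaussianBlur(v.reshape(-1,1),(1,21),0).ravel())
    i=np.argmin(g); return y[i], 
for c in range(322,351,2):
    # predicted edge row line: lip lower from (195,222)->(450,450) crop8
    r=165+(222+(c-295-24.4)*8/255*228*1.0)/8
    lo,hi=int(r-5),int(r+6)
    print(c,round(r,1),edge(a,c,lo,hi),edge(b,c,lo,hi), a[lo:hi,c].astype(int).tolist(), b[lo:hi,c].astype(int).tolist())
```

```text
322 195.1 (np.float64(196.45000000000147),) (np.float64(196.50000000000148),) [132, 164, 182, 187, 183, 165, 135, 101, 84, 72, 63] [65, 70, 87, 116, 145, 151, 128, 102, 85, 78, 78]
324 196.9 (np.float64(197.50000000000148),) (np.float64(198.5000000000017),) [189, 193, 192, 193, 190, 178, 154, 119, 99, 86, 71] [67, 66, 79, 104, 134, 153, 148, 127, 104, 92, 84]
326 198.7 (np.float64(199.50000000000148),) (np.float64(200.4500000000017),) [191, 193, 194, 191, 189, 173, 150, 112, 86, 75, 67] [68, 69, 86, 111, 141, 154, 143, 115, 91, 80, 79]
328 200.4 (np.float64(200.50000000000125),) (np.float64(201.50000000000148),) [193, 194, 196, 194, 189, 170, 135, 106, 83, 71, 68] [66, 72, 93, 126, 153, 158, 137, 110, 90, 79, 78]
330 202.2 (np.float64(202.50000000000125),) (np.float64(203.50000000000148),) [195, 192, 194, 190, 184, 162, 128, 104, 89, 76, 66] [67, 80, 107, 139, 158, 153, 128, 107, 90, 80, 71]
332 204.0 (np.float64(204.50000000000125),) (np.float64(204.55000000000126),) [193, 197, 196, 193, 180, 153, 117, 90, 79, 87, 101] [71, 88, 115, 146, 160, 147, 118, 93, 82, 92, 106]
334 205.8 (np
[... 913 characters left out ...]
t64(214.45000000000124),) (np.float64(214.50000000000125),) [198, 198, 200, 192, 176, 143, 109, 88, 76, 77, 81] [71, 88, 118, 146, 154, 139, 111, 88, 82, 82, 82]
346 216.5 (np.float64(215.50000000000102),) (np.float64(216.50000000000125),) [201, 199, 195, 186, 163, 129, 104, 91, 88, 87, 81] [76, 97, 131, 153, 151, 129, 104, 88, 81, 79, 82]
348 218.3 (np.float64(217.450000000001),) (np.float64(217.55000000000103),) [197, 198, 192, 179, 148, 115, 95, 87, 84, 81, 81] [83, 110, 138, 151, 142, 118, 100, 90, 88, 85, 84]
350 220.1 (np.float64(217.50000000000057),) (np.float64(221.45000000000147),) [200, 196, 184, 157, 139, 126, 105, 85, 83, 83, 81] [88, 111, 132, 132, 134, 129, 110, 89, 83, 84, 84]
```

Run:
```python
from h import *
im=cv2.imread('pics/w18.png'); crop(im,300,115,385,190,9,'pics/w18y.png')
im=cv2.imread('pics/t8.png'); crop(im,380,225,430,265,12,'pics/t8y.png')
```

```text
(no output)
```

View pics/w18y.png

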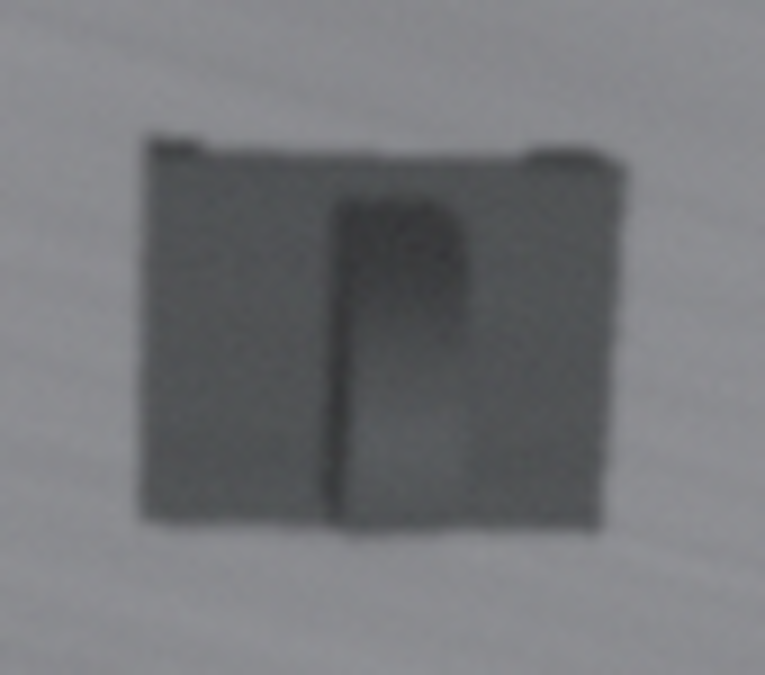

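Run:
```python
from h import *
import pickle
s=pickle.load(open('w18.pkl','rb'))
c=np.array([px2w(s,a/9+300,b/9+115,.038)[:2] for a,b in [(148,155),(622,165),(600,528),(142,522)]])
print(c.mean(0),[np.linalg.norm(c[i]-c[i-1]).round(4) for i in range(4)]);d=c[0]+c[1]-c[2]-c[3];print(np.degrees(np.arctan2(d[1],d[0])))
m=c.mean(0);plan([m[0],m[1],.10],np.degrees(np.arctan2(d[1],d[0])))
```

```text
[ 0.44937302 -0.28814807] [np.float64(0.0492), np.float64(0.0628), np.float64(0.0489), np.float64(0.0631)]
15.086159818034417
at [ 0.4177 -0.2642  0.2129] yaw 16.5 dist 0.1197 turn [ 0.7 -1.2  1.4] n 3
   [np.float64(0.0071), np.float64(0.0102), np.float64(0.0379)] [np.float64(0.22), np.float64(-0.39), np.float64(0.46)]
   [np.float64(0.0074), np.float64(0.0103), np.float64(0.0378)] [np.float64(0.22), np.float64(-0.39), np.float64(0.46)]
   [np.float64(0.0078), np.float64(0.0104), np.float64(0.0377)] [np.float64(0.22), np.float64(-0.39), np.float64(0.46)]
```

Call:
play_rows:
  moves:
    - [0.085,0.007,0.01,0.038,0.2,-0.4,0.5]
    - [0.085,0.0075,0.01,0.038,0.2,-0.4,0.5]
    - [0.085,0.008,0.01,0.038,0.2,-0.4,0.5]
    - [0.085,0,0,0,0,0,0]

```text
time: 21.28
tool_pos: [0.4529, -0.2854, 0.0988]
ee_rot: [0.002, 0.991, 0.133, 0.001]
contact_force: [-0.3, -0.4, -0.6]
finger_gap: 0.995
```

Run:
```python
from h import *
st(); snap('wrist','w19'); plan([.4494,-.288,.006],15.1)
```

```text
t 21.27 p [ 0.4529 -0.2854  0.0988] yaw 15.34 F [-0.32 -0.41 -0.59] M [ 0.023  0.021 -0.008] gap 0.995
at [ 0.4536 -0.2859  0.1006] yaw 15.3 dist 0.0947 turn [ 0.4 -0.2  0.2] n 2
   [np.float64(-0.0025), np.float64(0.0001), np.float64(0.0473)] [np.float64(0.2), np.float64(-0.11), np.float64(0.12)]
   [np.float64(-0.0024), np.float64(0.0003), np.float64(0.0473)] [np.float64(0.2), np.float64(-0.11), np.float64(0.12)]
```

View pics/w19.png

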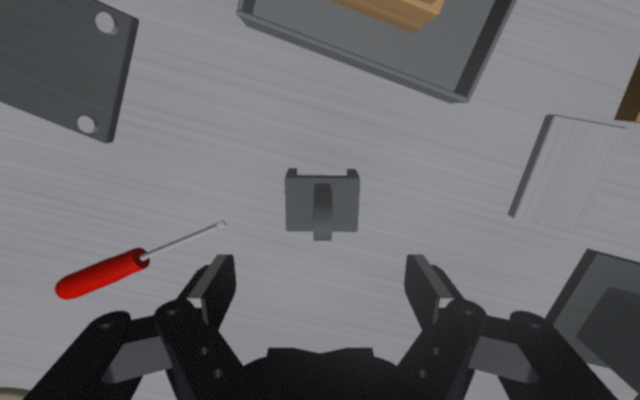

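Call:
play_rows:
  moves:
    - [0.085,-0.0025,0,0.046,0.2,-0.1,0.1]
    - [0.085,-0.002,0,0.04,0.1,-0.1,0.1]
    - [0.085,0,0,0.004,0,0,0]
    - [0.085,0,0,0,0,0,0]

```text
time: 21.82
tool_pos: [0.455, -0.2903, 0.0179]
ee_rot: [0.007, 0.991, 0.133, 0.006]
contact_force: [-0.9, -0.6, -0.0]
finger_gap: 0.997
```

Run:
```python
from h import *
st(); snap('wrist','w20'); plan([.4494,-.288,.006],15.1)
```

```text
t 21.82 p [ 0.455  -0.2903  0.0179] yaw 15.32 F [-0.85 -0.56 -0.03] M [-0.008 -0.011 -0.013] gap 0.997
at [ 0.4551 -0.2904  0.0181] yaw 15.3 dist 0.0136 turn [ 0.9 -0.5  0.2] n 1
   [np.float64(-0.005), np.float64(-0.004), np.float64(0.012)] [np.float64(0.85), np.float64(-0.55), np.float64(0.22)]
```

View pics/w20.png

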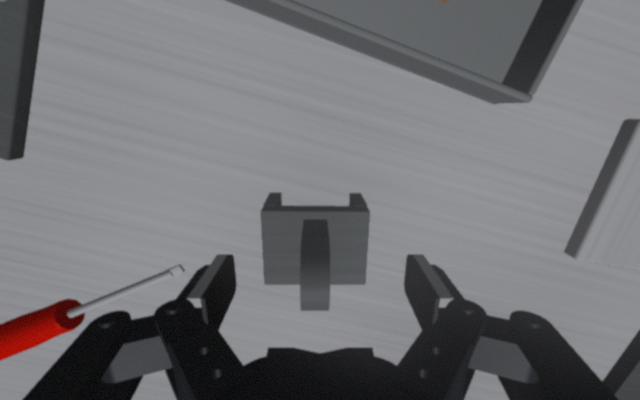

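Call:
play_rows:
  moves:
    - [0.085,-0.005,-0.004,0.011,0.8,-0.5,0.2]
    - [0.085,0,0,0,0,0,0]
    - [0.03,0,0,0,0,0,0]
  force: 50

```text
time: 22.25
tool_pos: [0.4509, -0.2892, 0.0098]
ee_rot: [0.002, 0.991, 0.132, 0.002]
contact_force: [-0.1, -0.1, -0.4]
finger_gap: 0.812
```

Run:
```python
from h import *
st(); snap('wrist','w21'); plan([.4494,-.288,.006],15.1)
```

```text
t 22.25 p [ 0.4509 -0.2892  0.0098] yaw 15.12 F [-0.1  -0.1  -0.36] M [ 0.022 -0.017  0.02 ] gap 0.812
at [ 0.4508 -0.2891  0.0096] yaw 15.1 dist 0.004 turn [ 0.3 -0.2  0. ] n 1
   [np.float64(-0.0011), np.float64(-0.0015), np.float64(0.0036)] [np.float64(0.28), np.float64(-0.21), np.float64(0.02)]
```

View pics/w21.png

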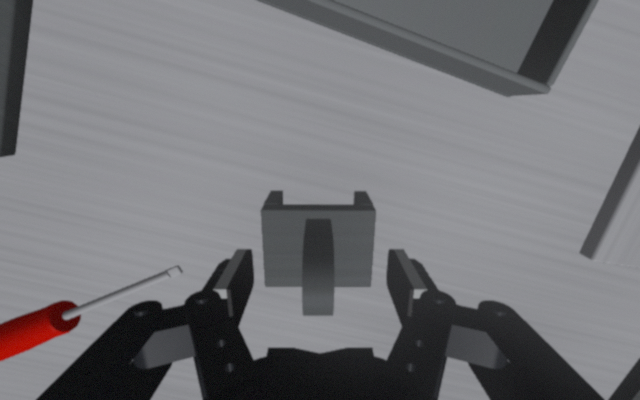

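Call:
play_rows:
  moves:
    - [0.0,0,-0.001,0.001,0.2,-0.2,0]
    - [0.0,0,0,0,0,0,0]
    - [0.0,0,0,0,0,0,0]
    - [0.0,0,0,0,0,0,0]
    - [0.0,0,0,0,0,0,0]

```text
time: 22.92
tool_pos: [0.4508, -0.2883, 0.0089]
ee_rot: [0.001, 0.991, 0.132, 0.0]
contact_force: [0.5, -0.7, 0.3]
finger_gap: 0.154
```

Run:
```python
from h import *
st(); snap('wrist','w22')
```

```text
t 22.93 p [ 0.4508 -0.2883  0.0089] yaw 15.12 F [ 0.51 -0.74  0.27] M [ 0.073 -0.012  0.012] gap 0.154
```

View pics/w22.png

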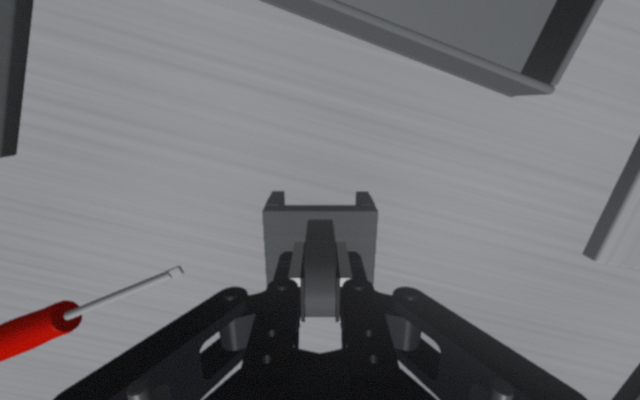

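Call:
play_rows:
  moves:
    - [0.0,0,0,-0.04,0,0,0]
    - [0.0,0,0,-0.05,0,0,0]
    - [0.0,0,0,-0.05,0,0,0]
    - [0.0,0,0,-0.05,0,0,0]

```text
time: 23.48
tool_pos: [0.4466, -0.2848, 0.1968]
ee_rot: [-0.006, 0.991, 0.131, -0.006]
contact_force: [0.7, -0.2, -2.9]
finger_gap: 0.158
```

Run:
```python
from h import *
st(); plan([.519,.0235,.195],82,8)
```

```text
t 23.48 p [ 0.4466 -0.2848  0.1968] yaw 15.12 F [ 0.69 -0.19 -2.87] M [-0.024 -0.045  0.055] gap 0.158
at [ 0.4466 -0.2848  0.1968] yaw 15.1 dist 0.3166 turn [ -1.    0.1 -66.9] n 8
   [np.float64(0.0188), np.float64(-0.0348), np.float64(0.0005)] [np.float64(-0.12), np.float64(0.01), np.float64(-8.36)]
   [np.float64(0.0236), np.float64(-0.0317), np.float64(0.0004)] [np.float64(-0.12), np.float64(0.01), np.float64(-8.36)]
   [np.float64(0.028), np.float64(-0.028), np.float64(0.0004)] [np.float64(-0.12), np.float64(0.01), np.float64(-8.36)]
   [np.float64(0.0318), np.float64(-0.0236), np.float64(0.0003)] [np.float64(-0.12), np.float64(0.01), np.float64(-8.36)]
   [np.float64(0.0349), np.float64(-0.0187), np.float64(0.0003)] [np.float64(-0.12), np.float64(0.01), np.float64(-8.36)]
   [np.float64(0.0372), np.float64(-0.0135), np.float64(0.0002)] [np.float64(-0.12), np.float64(0.01), np.float64(-8.36)]
   [np.float64(0.0388), np.float64(-0.0079), np.float64(0.0002)] [np.float64(-0.12), np.float64(0.01), np.float64(-8.36)]
   [np.float64(0.0395), np.float64(-0.0022), np.float64(0.0002)] [np.float64(-0.12), np.float64(0.01), np.float64(-8.36)]
```

Call:
play_rows:
  moves:
    - [0.0,0.019,-0.035,0,-0.1,0,-8.4]
    - [0.0,0.0235,-0.0315,0,-0.1,0,-8.4]
    - [0.0,0.028,-0.028,0,-0.1,0,-8.4]
    - [0.0,0.032,-0.0235,0,-0.1,0,-8.4]
    - [0.0,0.035,-0.0185,0,-0.1,0,-8.4]

```text
time: 24.1
tool_pos: [0.4925, -0.0903, 0.1991]
ee_rot: [0.0, 0.874, 0.486, -0.002]
contact_force: [0.1, -0.7, -3.3]
finger_gap: 0.155
```

Run:
```python
from h import *
st(); plan([.519,.0235,.195],82,3)
```

```text
t 24.1 p [ 0.4925 -0.0903  0.1991] yaw 58.13 F [ 0.15 -0.74 -3.25] M [ 0.02  -0.004  0.002] gap 0.155
at [ 0.4925 -0.0903  0.1991] yaw 58.1 dist 0.1169 turn [ -0.1   0.2 -23.9] n 3
   [np.float64(0.0369), np.float64(-0.0125), np.float64(0.0013)] [np.float64(-0.04), np.float64(0.05), np.float64(-7.96)]
   [np.float64(0.0383), np.float64(-0.0073), np.float64(0.0013)] [np.float64(-0.04), np.float64(0.05), np.float64(-7.96)]
   [np.float64(0.0389), np.float64(-0.0019), np.float64(0.0013)] [np.float64(-0.04), np.float64(0.05), np.float64(-7.96)]
```

Call:
play_rows:
  moves:
    - [0.0,0.037,-0.0125,0,0,0,-7.8]
    - [0.0,0.036,-0.007,0,0,0,-7.8]
    - [0.0,0.034,-0.002,0,0,0,-7.2]
    - [0.0,0,0,0,0,0,0]
    - [0.0,0,0,0,0,0,0]

```text
time: 24.72
tool_pos: [0.5142, 0.0233, 0.1951]
ee_rot: [-0.003, 0.755, 0.656, -0.004]
contact_force: [0.3, -0.6, -2.2]
finger_gap: 0.155
```

Run:
```python
from h import *
st(); plan([.519,.0235,.14],82,3); snap('wrist','w23')
```

```text
t 24.73 p [0.5142 0.0233 0.1951] yaw 81.95 F [ 0.27 -0.56 -2.2 ] M [ 0.008 -0.029 -0.027] gap 0.155
at [0.5142 0.0233 0.1951] yaw 81.9 dist 0.0554 turn [-0.6  0.1 -0.1] n 3
   [np.float64(0.0003), np.float64(0.0018), np.float64(0.0184)] [np.float64(-0.19), np.float64(0.04), np.float64(-0.02)]
   [np.float64(0.0003), np.float64(0.0017), np.float64(0.0184)] [np.float64(-0.19), np.float64(0.04), np.float64(-0.02)]
   [np.float64(0.0003), np.float64(0.0016), np.float64(0.0184)] [np.float64(-0.19), np.float64(0.04), np.float64(-0.02)]
```

View pics/w23.png

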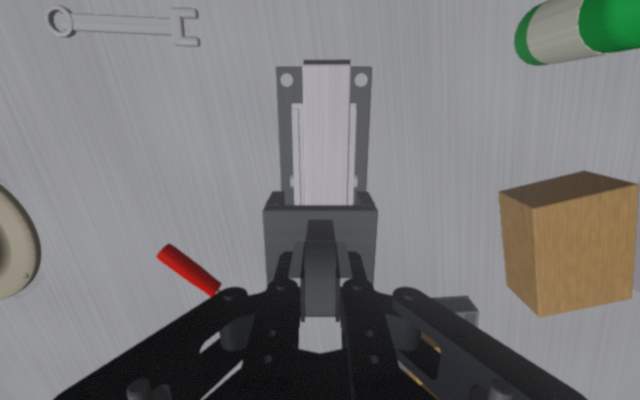

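```bash
cat > al.py <<'E'
from h import *
import pickle
def al(f,bar,bolts):
    s=pickle.load(open(f,'rb'))
    a=np.radians(82);X=np.array([np.cos(a),np.sin(a)]);Y=np.array([-X[1],X[0]])
    b=np.array([px2w(s,*q,.012)[:2] for q in bolts]);pv=b.mean(0)-.1055*X;print('pivot',pv,np.linalg.norm(b[0]-b[1]))
    c=np.array([np.mean([px2w(s,*q,.13)[:2] for q in r],axis=0) for r in bar])
    d=c[-1]-c[0];print('bar dir',np.degrees(np.arctan2(*d[::-1])),'width',[np.linalg.norm(px2w(s,*r[0],.13)-px2w(s,*r[1],.13)).round(4) for r in bar],'lat',[((q-pv)@Y).round(4) for q in c])
    x=st();
    print('tool rel pivot along',(x['tool_pos'][:2]-pv)@X,'lat',(x['tool_pos'][:2]-pv)@Y)
E
python3 - <<'E'
from h import *
im=cv2.imread('pics/w23.png');crop(im,260,50,390,210,4,'pics/w23c.png')
E
```

```text
(no output)
```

View pics/w23c.png

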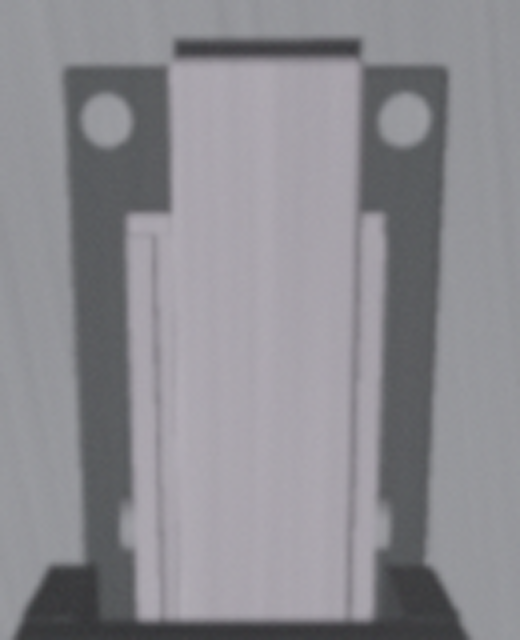

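Run:
```python
from al import *
k=lambda x,y:(x/4+260,y/4+50)
al('w23.pkl',[[k(173,58),k(362,58)],[k(181,550),k(350,550)]],[k(107,119),k(404,119)])
s=pickle.load(open('w23.pkl','rb'))
print(np.mean([px2w(s,*k(128,525),.062),px2w(s,*k(383,525),.062)],axis=0))
```

```text
pivot [0.51713338 0.02369778] 0.08520242207992591
bar dir -97.91702939187603 width [np.float64(0.0361), np.float64(0.0366)] lat [np.float64(-0.002), np.float64(-0.0021)]
t 24.77 p [0.5142 0.0233 0.1952] yaw 81.91 F [-0.49 -0.21 -2.59] M [-0.001 -0.051 -0.01 ] gap 0.157
tool rel pivot along -0.0008270681144910946 lat 0.00286929389125035
[0.51704929 0.02200452 0.062     ]
```

Call:
play_rows:
  moves:
    - [0.0,0.001,0.0025,0.02,-0.3,0,0]
    - [0.0,0,0.0025,0.02,-0.3,0,0]
    - [0.0,0,0,0,0,0,0]
    - [0.0,0,0,0,0,0,0]

```text
time: 25.28
tool_pos: [0.5189, 0.0197, 0.1549]
ee_rot: [0.001, 0.757, 0.653, -0.001]
contact_force: [0.0, -0.1, -2.6]
finger_gap: 0.157
```

Run:
```python
from h import *
st(); snap('wrist','w24');im=cv2.imread('pics/w24.png');crop(im,250,20,390,220,3,'pics/w24c.png')
```

```text
t 25.27 p [0.5189 0.0197 0.1549] yaw 81.53 F [ 0.   -0.14 -2.58] M [ 0.022 -0.006 -0.005] gap 0.157
```

View pics/w24c.png

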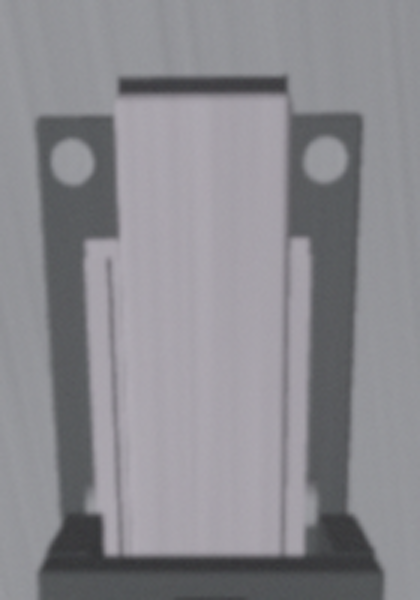

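Run:
```python
from al import *
k=lambda x,y:(x/3+250,y/3+20)
al('w24.pkl',[[k(117,96),k(288,96)],[k(127,510),k(282,510)]],[k(72,161),k(325,159)])
s=pickle.load(open('w24.pkl','rb'))
print(np.mean([px2w(s,*k(90,502),.062),px2w(s,*k(312,502),.062)],axis=0))
```

```text
pivot [0.51688408 0.0238976 ] 0.08554332345855006
bar dir -98.33549684578449 width [np.float64(0.036), np.float64(0.0376)] lat [np.float64(-0.0021), np.float64(-0.0016)]
t 25.32 p [0.5189 0.0197 0.1549] yaw 81.54 F [ 0.15 -0.27 -3.34] M [-0.007 -0.01   0.025] gap 0.156
tool rel pivot along -0.003835858019625653 lat -0.0025617865011051642
[0.51681266 0.02341609 0.062     ]
```

Call:
play_rows:
  moves:
    - [0.0,0.0045,-0.0005,0.012,0,0,-0.4]
    - [0.0,0,0,0,0,0,0]
    - [0.0,0,0,0,0,0,0]

```text
time: 25.7
tool_pos: [0.5198, 0.0244, 0.1433]
ee_rot: [0.002, 0.755, 0.656, 0.0]
contact_force: [0.6, -0.6, -2.2]
finger_gap: 0.158
```

Run:
```python
from h import *
st(); plan([.5192,.0250,.113],82)
```

```text
t 25.7 p [0.5198 0.0244 0.1433] yaw 81.94 F [ 0.61 -0.55 -2.22] M [-0.013 -0.002 -0.002] gap 0.158
at [0.5198 0.0244 0.1433] yaw 81.9 dist 0.0303 turn [ 0.2  0.2 -0.1] n 1
   [np.float64(0.0006), np.float64(-0.0008), np.float64(0.0303)] [np.float64(0.2), np.float64(0.15), np.float64(-0.06)]
```

Legs' feet are now at ~0.134, just above the bar top; descending in steps.

Call:
play_rows:
  moves:
    - [0.0,0.0005,-0.0005,0.008,0.2,0.1,0]
    - [0.0,0,0,0,0,0,0]

```text
time: 25.95
tool_pos: [0.5194, 0.025, 0.1349]
ee_rot: [0.0, 0.755, 0.656, -0.0]
contact_force: [0.9, -1.0, -2.5]
finger_gap: 0.157
```

Call:
play_rows:
  moves:
    - [0.0,0,0,0.01,0,0,0]
    - [0.0,0,0,0.005,0,0,0]
    - [0.0,0,0,0,0,0,0]

```text
time: 26.32
tool_pos: [0.5192, 0.025, 0.1185]
ee_rot: [0.0, 0.755, 0.656, -0.001]
contact_force: [-0.5, 0.5, -2.3]
finger_gap: 0.157
```

Run:
```python
from h import *
st(); plan([.5192,.0250,.111],82); snap('wrist','w25');im=cv2.imread('pics/w25.png');crop(im,220,20,420,320,2,'pics/w25c.png')
snap('scene','s9');im=cv2.imread('pics/s9.png');crop(im,295,140,385,255,6,'pics/s9c.png')
```

```text
t 26.32 p [0.5192 0.025  0.1185] yaw 81.95 F [-0.49  0.5  -2.31] M [-0.016  0.006  0.037] gap 0.157
at [0.5192 0.025  0.1185] yaw 82.0 dist 0.0075 turn [-0.   0.1 -0. ] n 1
   [np.float64(0.0), np.float64(-0.0), np.float64(0.0075)] [np.float64(-0.03), np.float64(0.05), np.float64(-0.05)]
```

View pics/w25c.png

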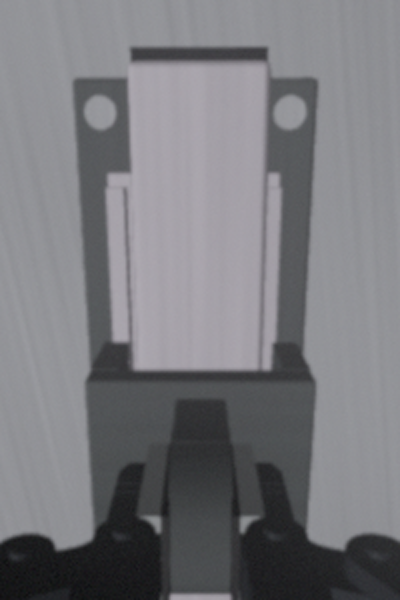

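View pics/s9c.png

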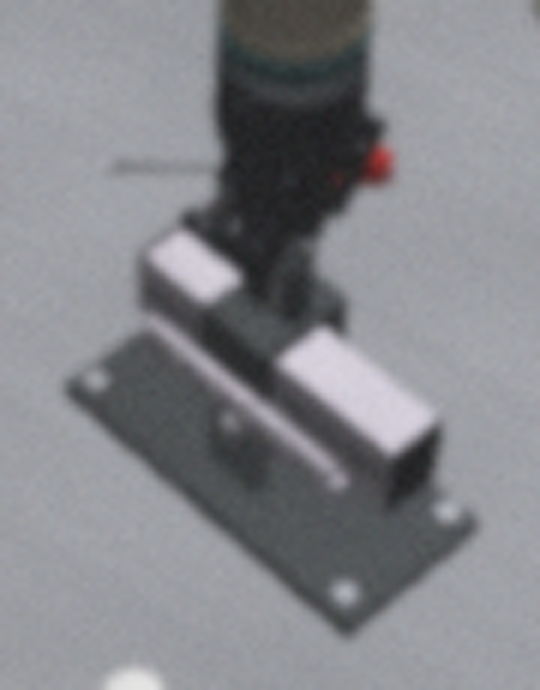

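Call:
play_rows:
  moves:
    - [0.0,0,0,0.005,0,0,0]
    - [0.0,0,0,0.001,0,0,0]
    - [0.0,0,0,0,0,0,0]

```text
time: 26.8
tool_pos: [0.52, 0.0249, 0.113]
ee_rot: [0.001, 0.755, 0.656, 0.0]
contact_force: [-0.6, -1.1, -2.4]
finger_gap: 0.157
```

Call:
play_rows:
  moves:
    - [0.0,0,0,0.0015,0,0,0]
    - [0.0,0,0,0,0,0,0]

```text
time: 27.05
tool_pos: [0.5201, 0.0249, 0.1116]
ee_rot: [0.001, 0.755, 0.656, 0.0]
contact_force: [-0.8, 0.6, -2.7]
finger_gap: 0.153
```

Call:
play_rows:
  moves:
    - [0.0,0,0,0.0015,0,0,0]
    - [0.0,0,0,0,0,0,0]

```text
time: 27.3
tool_pos: [0.5205, 0.0247, 0.1109]
ee_rot: [0.001, 0.755, 0.656, 0.001]
contact_force: [0.8, 0.1, -2.3]
finger_gap: 0.157
```

Run:
```python
from h import *
st()
```

```text
t 27.3 p [0.5205 0.0247 0.1109] yaw 81.96 F [ 0.8   0.09 -2.34] M [ 0.003 -0.056 -0.006] gap 0.157
```

Call:
play_rows:
  moves:
    - [0.0,0,0,0.002,0,0,0]
    - [0.0,0,0,0,0,0,0]

```text
time: 27.55
tool_pos: [0.521, 0.0246, 0.1111]
ee_rot: [0.002, 0.755, 0.656, 0.001]
contact_force: [0.9, -0.7, -1.9]
finger_gap: 0.16
```

Call:
play_rows:
  moves:
    - [0.0,0,-0.001,0.003,0.2,0,0]
    - [0.0,0,0,0,0,0,0]

```text
time: 27.8
tool_pos: [0.5216, 0.0245, 0.1111]
ee_rot: [0.003, 0.755, 0.656, 0.001]
contact_force: [0.3, 0.6, -3.0]
finger_gap: 0.154
```

Run:
```python
from h import *
from cell import env
snap('scene','s10');im=cv2.imread('pics/s10.png');crop(im,295,140,385,255,6,'pics/s10c.png')
snap('wrist','w26')
st(); print(env.read_state()['joint_torque'].round(1),env.read_state()['q'].round(4))
```

```text
t 27.9 p [0.5217 0.0244 0.1109] yaw 81.98 F [-0.73 -0.26  2.94] M [-0.103  0.163  0.025] gap 0.152
[  0.2 -36.3 -21.1   0.2  -0.2  -0. ] [-0.0852  0.2554  1.7503 -0.002   1.1305  0.0557]
```

View pics/s10c.png

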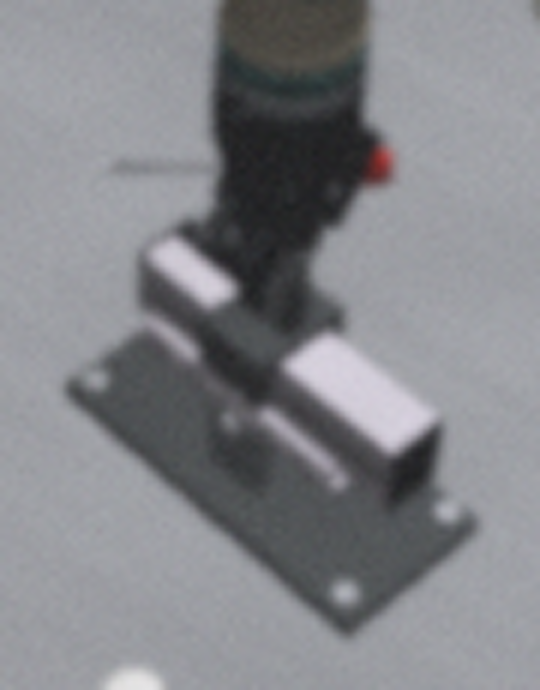

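View pics/w26.png

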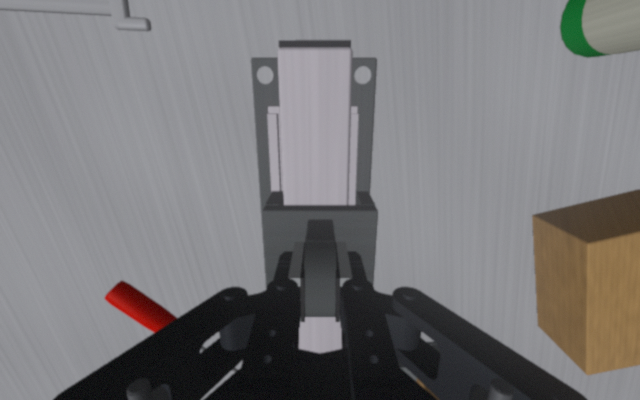

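Call:
play_rows:
  moves:
    - [0.03,0,-0.0005,0,0,0,0]
    - [0.045,0,0,0,0,0,0]
    - [0.05,0,0,0,0,0,0]
    - [0.05,0,0,-0.01,0,0,0]

```text
time: 28.4
tool_pos: [0.5202, 0.0246, 0.1196]
ee_rot: [0.001, 0.755, 0.656, 0.0]
contact_force: [-0.4, 0.1, -0.1]
finger_gap: 0.585
```

Run:
```python
from h import *
st(); snap('wrist','w27')
```

```text
t 28.4 p [0.5202 0.0246 0.1196] yaw 81.97 F [-0.42  0.06 -0.06] M [ 0.071 -0.031 -0.018] gap 0.585
```

View pics/w27.png

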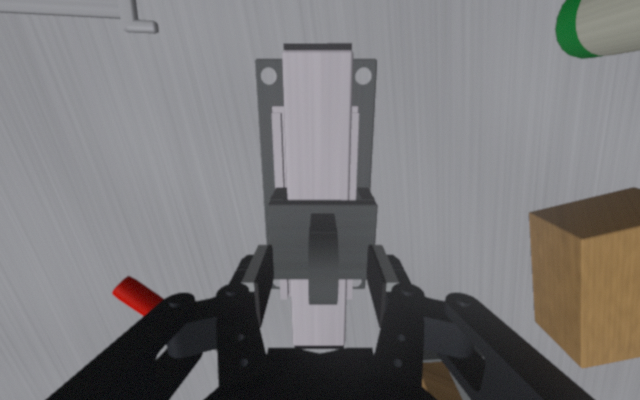

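Released and clear on both sides. Rising straight up and backing off to look.

Call:
play_rows:
  moves:
    - [0.05,0,0,-0.04,0,0,0]
    - [0.05,0,0,-0.06,0,0,0]
    - [0.05,0,0,-0.03,0,0,0]
    - [0.05,-0.06,0,0,0,0,0]
    - [0.05,-0.06,0,0,0,0,0]

```text
time: 29.08
tool_pos: [0.5066, -0.0929, 0.2593]
ee_rot: [0.005, 0.752, 0.659, 0.004]
contact_force: [1.1, 0.6, -0.1]
finger_gap: 0.59
```

Call:
play_rows:
  moves:
    - [0.05,-0.06,0,0,0,0,0]
    - [0.05,-0.04,0,0,0,0,0]
    - [0.05,0,0,0,0,0,0]
    - [0.05,0,0,0,0,0,0]

```text
time: 29.58
tool_pos: [0.4931, -0.1984, 0.262]
ee_rot: [0.008, 0.753, 0.657, 0.005]
contact_force: [0.1, 1.1, -0.2]
finger_gap: 0.59
```

Run:
```python
from h import *
st()
from cell import optics
snap('wrist','w28');snap('top','t9'); im=cv2.imread('pics/t9.png');crop(im,240,190,350,260,7,'pics/t9c.png')
snap('scene','s11')
b=np.mean([optics.snapshot('scene')['img'].astype(float) for _ in range(4)],axis=0).astype(np.uint8)
cv2.imwrite('pics/s11avg.png',b);crop(b,295,150,385,255,6,'pics/s11c.png')
A=cv2.imread('pics/scene0.png')[:,:,1].astype(int);P=cv2.imread('pics/s8avg.png')[:,:,1].astype(int);B=b[:,:,1].astype(int)
for c in list(range(322,330,2))+list(range(340,350,2)):
    r=165+(222+(c-319.4)*8/255*228)/8; lo,hi=int(r-1),int(r+5); print(c,A[lo:hi,c],P[lo:hi,c],B[lo:hi,c])
```

```text
t 29.57 p [ 0.4931 -0.1984  0.262 ] yaw 82.21 F [ 0.06  1.07 -0.23] M [-0.003  0.037  0.024] gap 0.59
322 [183 165 135 101  84  72] [145 151 128 102  85  78] [148 152 135 109  95  88]
324 [190 178 154 119  99  86] [134 153 148 127 104  92] [136 153 150 127 104  90]
326 [189 173 150 112  86  75] [141 154 143 115  91  80] [140 152 137 107  88  80]
328 [189 170 135 106  83  71] [153 158 137 110  90  79] [91 86 85 89 85 79]
340 [163 133 103  84  77  73] [159 134 105  87  75  73] [158 134 107  88  78  74]
342 [180 153 124  97  85  82] [157 144 122 100  88  83] [155 146 123 104  89  80]
344 [176 143 109  88  76  77] [154 139 111  88  82  82] [159 143 111  88  80  79]
346 [163 129 104  91  88  87] [151 129 104  88  81  79] [151 129 105  89  81  82]
348 [148 115  95  87  84  81] [142 118 100  90  88  85] [143 119 101  93  87  83]
```

View pics/w28.png

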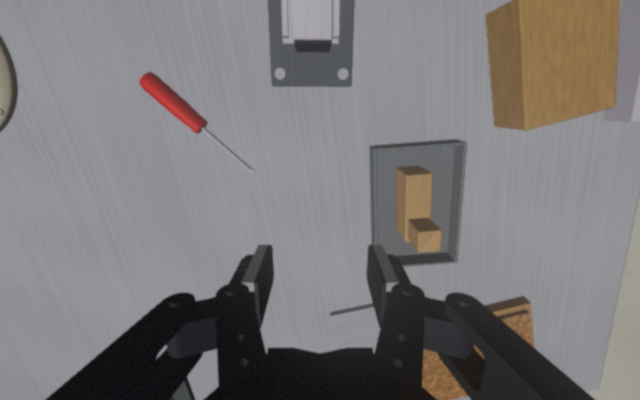

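View pics/s11c.png

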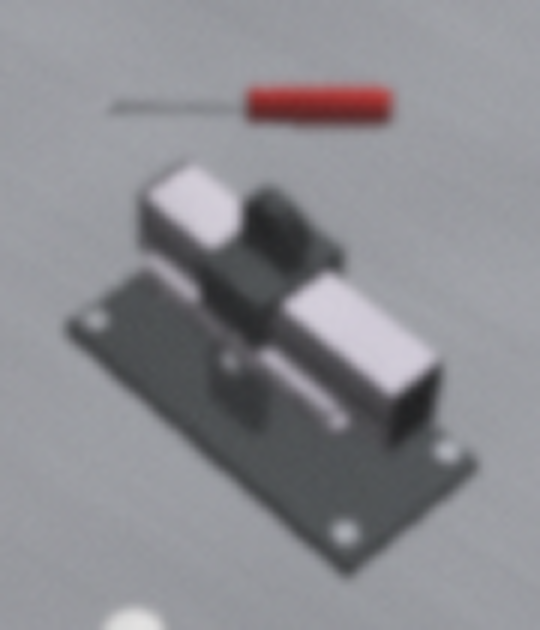

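View pics/t9c.png

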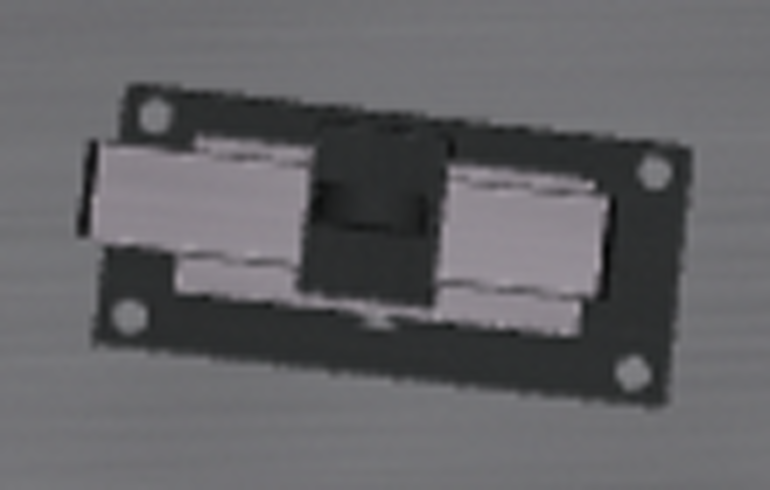

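Run:
```python
from h import *
import pickle
s=pickle.load(open('t9.pkl','rb'));k=lambda q:(q[0]/7+240,q[1]/7+190)
a=np.radians(82);X=np.array([np.cos(a),np.sin(a)]);Y=np.array([-X[1],X[0]])
b=np.mean([px2w(s,*k(q),.012)[:2] for q in [(155,115),(655,172),(633,372),(130,315)]],axis=0)
c=np.array([px2w(s,*k(q),.14)[:2] for q in [(317,130),(450,148),(435,307),(299,291)]])
print(b,c.mean(0)-b,(c.mean(0)-b)@X,(c.mean(0)-b)@Y,[np.linalg.norm(c[i]-c[i-1]).round(4) for i in range(4)])
A=cv2.imread('pics/top0.png');B=cv2.imread('pics/t9.png');d=cv2.absdiff(A,B).max(2);d=(cv2.GaussianBlur(d,(3,3),0)>25).astype(np.uint8)
n,l,st_,ce=cv2.connectedComponentsWithStats(d)
for i in range(1,n):
    if st_[i,4]>15: print(st_[i])
```

```text
[0.51649991 0.02123612] [ 0.00182955 -0.00022564] 3.1175171214869626e-05 -0.001843146536107126 [np.float64(0.0602), np.float64(0.05), np.float64(0.0593), np.float64(0.0507)]
[  213   166   288   234 17847]
[175 181  33  74 949]
[251 210  18  17 243]
[282 211  23  24 462]
[322 217  20  20 265]
[ 542  336   58   63 1514]
[591 346  13  50 172]
[629 360  11  40 166]
[615 362   7  38 125]
[418 390   5   5  16]
```

View pics/t9.png

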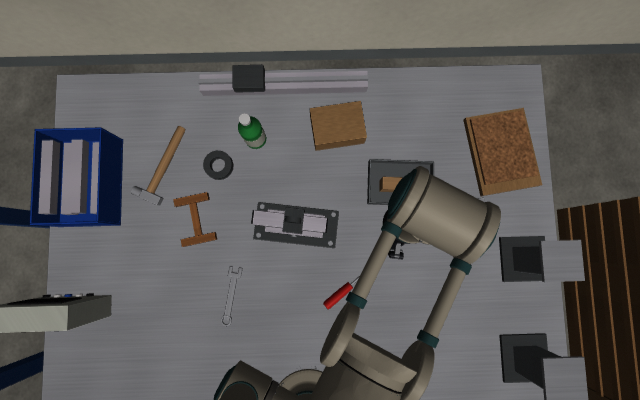

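Run:
```python
from cell import env
print(env.finish_job())
```

```text
the job is handed in; nothing more can be done
None
```

I finished the job and handed it in at about 30 s on the robot's clock. No verdict came back, so what follows is from my own measurements.

**What I did**
- **Chock:** I gripped it by its tab, drew it out about 90 mm along −x, then lifted it and set it down in the tray.
- **Bar:** Lifted near its middle, it weighed about 6.3 N. The wrist moment put its balance point about 12.7 mm to −x of the grip, and two readings agreed (12.5 and 13.0 mm). I laid it on the rocker with that point over the pivot.
- **Yoke:** I gripped it by its lug, turned it to line up with the bar and lowered it astride, then let go and backed off.

**Last checks**
- **Level:** The edge of the rocker's lip lies within about 0.2 px of where it was when the rocker was empty and level. That puts the tilt at roughly 0.01–0.02 rad or less.
- **Bar position:** It lies about 2–3 mm off line across the rocker and is parallel to it. Its middle is about 10 mm from the pivot.
- **Yoke position:** It is about 0 mm off the pivot along the bar and 2 mm across, and it looks upright and seated.
- **Other things:** The chock is in the tray. The top view shows no bystander moved, though the arm hid part of the screwdriver and the collector area on the right. The wrist picture shows the screwdriver lying free.

**What failed or disagreed**
- **Finger height:** The fingertips sit about 38 mm higher than the reported TCP. My first grasp of the chock therefore closed in the air above its tab. I measured the offset by touching the tab (peak 36 N, on the fingertips) and allowed for it from then on.
- **Tilt fit:** A rough fit of the tilt from picked corners gave 0.02–0.05 rad, against nearly level from the lip-edge comparison. I trusted the lip edge because it compares the same edge in the same camera.
- **Camera agreement:** The wrist and top cameras put the pivot 2–3 mm apart.

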